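Load converter modules into an x-y carrier and inspect them in turn

ROBOT

A 6-joint arm with a two-finger parallel gripper is mounted at the origin on the work surface. World frame = base frame: x ahead of the robot, y to its left, z up, the work surface at z = 0. Lengths are in m, angles in rad, forces in N, time in s.
With the tool pointing down it reaches from about 0.375 to 0.975 m from the base axis. Payload 3.8 kg.
Tool frame: the origin (TCP) lies at the centre of the arm's flange, where the gripper is bolted on; the fingertips stand 173 mm ahead of it and the grasp point (between the pads) lies bot.pinch_z ahead of it (bot.pinch_z is the distance from the TCP to the grasp point, in m); x points along the fingers, y is the direction in which the jaws open and shut, and the axes are right-handed (so a half turn about x gives the same grasp; the last joint's range is limited). The gripper opens to 85 mm and grips with 20 to 120 N. Pads are 22 mm wide; open, the fingers measure 114 mm over their backs; the gripper's body (76 mm by 85 mm) begins 54 mm behind the grasp point. The pads swing forward as they close: fully open they stand 13 mm farther back than shut.
Start: joints at [1.159, 0.264, 1.604, -0, 1.274, -0.037], TCP at [0.247, 0.628, 0.405] pointing down, gripper open.
Joint ranges: [-2.63, 2.63], [-0.94, 2.18], [0.31, 2.57], [-1.31, 4.45], [0, 2.66], [-2.55, 2.55]. Speed limits (rad/s): [2.57, 2.57, 3.14, 3.14, 3.14, 3.14].

INTERFACE

Orientations are given as a unit quaternion [w, x, y, z].
In Python, from station import bot gives the robot as it stands. The module is installed in compiled form; this text tells all that it offers.
- The arm moves only by the tool play_rows, never from a script. Its argument "steps" is a list of rows, each an object with "grip": the opening, from 0 (shut) to 1 (fully open); "linear": the shift along the tool's x, y, z scaled (see below), a list of three; "spin": the turn about the tool's x scaled (see below). In form: [{"grip": grip, "linear": [dx, dy, dz], "spin": spin}, ...]. A call has 1 to 10 rows; each row shifts and turns the commanded pose from where the row before left it, along the tool's axes as they then stand; what a row does not reach is not made up. The controller multiplies each number of a shift by 15 cm and each number of a turn by 2 pi rad. A row lasts 1/12 s, in which the tool goes at most 41.7 mm and 7.16 degrees, less where a joint would pass 70% of its speed; a pose out of reach is approached as far as the arm can. A call with a number of a shift or a turn outside -1 to 1 is refused whole. A call with a gripper value outside its range is refused whole. The fingers move at their own pace and stop on an object; "newtons" is the grip in N (left out, the last holds). Time passes only in rows, so rows that do not move let the fingers close. It gives the time, the measured TCP pose, the force and the opening at its end, in the units of the state.
- bot.sense(): the state, without advancing time (a new reading comes with each control period).
- bot.snapshot(name): name is "scene" or "top" or "wrist"; returns the picture (480x640x3 uint8, red, green, blue); there is no depth.
- bot.camera_info(name): a dict with "fov_y" (degrees; the focal length in pixels is half the picture's height over the tangent of half this angle, whatever the lens; pixels are square), "cx", "cy" (the principal point, pixels), "dist" ([k1, k2, p1, p2, k3] as OpenCV has them; the pictures are not rectified), "eye" and "orientation" of the camera in the world. Camera axes: x right, y down, z forward; pixel columns grow to the right and rows downward; lengths in m; the calibration is good to about 2 mm. A picture is of the moment at which its call begins: read the wrist's pose just before it. camera_info takes no time and is no camera call; for the wrist camera it gives the pose at the moment of the call.
- bot.hand_in(): hands the job in, once; it reports no verdict.
The state is a dict: "time": time; "qpos": joint angles; "joint_velocities": joint speeds; "effort": joint torques, N m; "tcp_pos": TCP position; "ee_rot": TCP orientation; "wrist_force": force on the tool from outside, world axes, zero at the start; "ft_torque": the same for the moment, N m; "width": finger opening in m.
Only numpy, scipy, OpenCV 4.12 (cv2) and the standard library are available. Lean on these libraries where they do the work, as an engineer would, in place of code of your own. Each camera call takes 0.05 s, during which the arm holds its last target.

TASK

Stand every black converter module that is on the bench upright in a free slot of the x-y carriage, all the way down and centred along the slot; leave the low brass blank in the slot it already occupies. When all are in, slide the carriage by its grip post to bring the modules one after another, from the longest to the shortest, with the white dot directly under the tip of the fixed pointer, keeping each still there for a good two seconds. Then pull the carriage back to its front stop with everything still standing in its slots, let go, and leave the multimeter, bit case and jar alone.

Things in the scene. Friction and masses are not known exactly. Their poses are not given: they have to be found in the camera images.
- mod_a: loose plug-in converter module, the longest: a black potted upright plate 60 mm long (its x), 16 mm thick (its y), 42 mm high (its z), about 54 g, white dot at the centre of its top; origin at the centre of its underside. May be absent. Starts upright on the bench, as it must stand in a slot, either way round
- mod_b: loose plug-in converter module, of middle length: a black potted upright plate 52 mm long (its x), 16 mm thick (its y), 42 mm high (its z), about 46 g, white dot at the centre of its top; origin at the centre of its underside. May be absent. Starts upright on the bench, as it must stand in a slot, either way round
- mod_c: loose plug-in converter module, of middle length: a black potted upright plate 44 mm long (its x), 16 mm thick (its y), 42 mm high (its z), about 39 g, white dot at the centre of its top; origin at the centre of its underside. May be absent. Starts upright on the bench, as it must stand in a slot, either way round
- mod_d: loose plug-in converter module, the shortest: a black potted upright plate 36 mm long (its x), 16 mm thick (its y), 42 mm high (its z), about 32 g, white dot at the centre of its top; origin at the centre of its underside. May be absent. Starts upright on the bench, as it must stand in a slot, either way round
- blank0: low plain brass blank, 34 x 16 x 28 mm high, 80 g, loose, standing in slot0 from the start if present (absent otherwise): that slot is taken; origin at the centre of its underside
- blank1: low plain brass blank, 34 x 16 x 28 mm high, 80 g, loose, standing in slot1 from the start if present (absent otherwise): that slot is taken; origin at the centre of its underside
- blank2: low plain brass blank, 34 x 16 x 28 mm high, 80 g, loose, standing in slot2 from the start if present (absent otherwise): that slot is taken; origin at the centre of its underside
- blank3: low plain brass blank, 34 x 16 x 28 mm high, 80 g, loose, standing in slot3 from the start if present (absent otherwise): that slot is taken; origin at the centre of its underside
- blank4: low plain brass blank, 34 x 16 x 28 mm high, 80 g, loose, standing in slot4 from the start if present (absent otherwise): that slot is taken; origin at the centre of its underside
- slot0 (a point): floor centre of carriage slot 0, 36 mm above the bench; x along the slot, z up. 18 mm wide (y), 28 mm long (x), open at both ends, between ridges 21 mm high with round tops (radius 9 mm; walls straight for the lowest 12 mm). A module's ends overhang the ridges and can be held; 33 mm from the row, lips 6 mm high edge the carriage floor; the -y end slot, next 36 mm on
- slot1 (a point): floor centre of carriage slot 1, 36 mm above the bench; x along the slot, z up. 18 mm wide (y), 28 mm long (x), open at both ends, between ridges 21 mm high with round tops (radius 9 mm; walls straight for the lowest 12 mm). A module's ends overhang the ridges and can be held; 33 mm from the row, lips 6 mm high edge the carriage floor
- slot2 (a point): floor centre of carriage slot 2, 36 mm above the bench; x along the slot, z up. 18 mm wide (y), 28 mm long (x), open at both ends, between ridges 21 mm high with round tops (radius 9 mm; walls straight for the lowest 12 mm). A module's ends overhang the ridges and can be held; 33 mm from the row, lips 6 mm high edge the carriage floor; the middle slot
- slot3 (a point): floor centre of carriage slot 3, 36 mm above the bench; x along the slot, z up. 18 mm wide (y), 28 mm long (x), open at both ends, between ridges 21 mm high with round tops (radius 9 mm; walls straight for the lowest 12 mm). A module's ends overhang the ridges and can be held; 33 mm from the row, lips 6 mm high edge the carriage floor
- slot4 (a point): floor centre of carriage slot 4, 36 mm above the bench; x along the slot, z up. 18 mm wide (y), 28 mm long (x), open at both ends, between ridges 21 mm high with round tops (radius 9 mm; walls straight for the lowest 12 mm). A module's ends overhang the ridges and can be held; 33 mm from the row, lips 6 mm high edge the carriage floor; the +y end slot
- grip (a point): top centre of the carriage's black square grip post, 20 x 20 x 40 mm high, faces along the point's x and y; top 76 mm above the bench, 110 mm from the slot row on the robot's side. Held from above and moved level it slides the carriage both ways; each slide rubs with about 1.5 N and stays where left; the carriage does not turn
- saddle (a joint): long slide of the carriage, m: 0 = at the front stop nearest the robot (start), grows away from the robot along the slots' x; stop at 0.13
- carriage (a joint): cross slide of the carriage, m: 0 = middle (start), grows along the slots' y; stops at -0.092 and 0.092
- pointer (a point): tip of the fixed pointer under the inspection scope, 105 mm above the bench, straight down (a seated module's top is 78 mm up); 8 mm stem under a 30 mm thick black tube that starts 175 mm up; the scope's post stands about 130 mm beyond it, away from the robot, with an arm at 262 mm height
- meter: bystander: red and black multimeter, 160 x 80 x 40 mm, lying on the bench, origin under its centre; leave alone
- bitcase: bystander: black bit case, 70 x 120 x 26 mm, origin under its centre; leave alone
- flux: bystander: small amber jar, 48 mm diameter, 50 mm high, origin under its centre; leave alone
Mind the look-alikes: they are no part of the job. Leave any green or pink look-alike of the mod_a alone. What is shaped like the mod_d but red is not meant.

How it is judged:
On the way, in this order (a step that is already met when the one before it is completed fails the run):
1. every module stands seated in a slot of the carriage (angle between each of mod_a, mod_b, mod_c, mod_d's own z axis and vertical below 0.15 rad and ((horizontal distance between mod_a and slot0 below 0.009 m and z of mod_a in the frame of slot0 below 0.004 m and angle between the x axis of mod_a and the x axis of slot0, either way round below 0.15 rad) or (horizontal distance between mod_a and slot1 below 0.009 m and z of mod_a in the frame of slot1 below 0.004 m and angle between the x axis of mod_a and the x axis of slot1, either way round below 0.15 rad) or (horizontal distance between mod_a and slot2 below 0.009 m and z of mod_a in the frame of slot2 below 0.004 m and angle between the x axis of mod_a and the x axis of slot2, either way round below 0.15 rad) or (horizontal distance between mod_a and slot3 below 0.009 m and z of mod_a in the frame of slot3 below 0.004 m and angle between the x axis of mod_a and the x axis of slot3, either way round below 0.15 rad) or (horizontal distance between mod_a and slot4 below 0.009 m and z of mod_a in the frame of slot4 below 0.004 m and angle between the x axis of mod_a and the x axis of slot4, either way round below 0.15 rad)) and ((horizontal distance between mod_b and slot0 below 0.009 m and z of mod_b in the frame of slot0 below 0.004 m and angle between the x axis of mod_b and the x axis of slot0, either way round below 0.15 rad) or (horizontal distance between mod_b and slot1 below 0.009 m and z of mod_b in the frame of slot1 below 0.004 m and angle between the x axis of mod_b and the x axis of slot1, either way round below 0.15 rad) or (horizontal distance between mod_b and slot2 below 0.009 m and z of mod_b in the frame of slot2 below 0.004 m and angle between the x axis of mod_b and the x axis of slot2, either way round below 0.15 rad) or (horizontal distance between mod_b and slot3 below 0.009 m and z of mod_b in the frame of slot3 below 0.004 m and angle between the x axis of mod_b and the x axis of slot3, either way round below 0.15 rad) or (horizontal distance between mod_b and slot4 below 0.009 m and z of mod_b in the frame of slot4 below 0.004 m and angle between the x axis of mod_b and the x axis of slot4, either way round below 0.15 rad)) and ((horizontal distance between mod_c and slot0 below 0.009 m and z of mod_c in the frame of slot0 below 0.004 m and angle between the x axis of mod_c and the x axis of slot0, either way round below 0.15 rad) or (horizontal distance between mod_c and slot1 below 0.009 m and z of mod_c in the frame of slot1 below 0.004 m and angle between the x axis of mod_c and the x axis of slot1, either way round below 0.15 rad) or (horizontal distance between mod_c and slot2 below 0.009 m and z of mod_c in the frame of slot2 below 0.004 m and angle between the x axis of mod_c and the x axis of slot2, either way round below 0.15 rad) or (horizontal distance between mod_c and slot3 below 0.009 m and z of mod_c in the frame of slot3 below 0.004 m and angle between the x axis of mod_c and the x axis of slot3, either way round below 0.15 rad) or (horizontal distance between mod_c and slot4 below 0.009 m and z of mod_c in the frame of slot4 below 0.004 m and angle between the x axis of mod_c and the x axis of slot4, either way round below 0.15 rad)) and ((horizontal distance between mod_d and slot0 below 0.009 m and z of mod_d in the frame of slot0 below 0.004 m and angle between the x axis of mod_d and the x axis of slot0, either way round below 0.15 rad) or (horizontal distance between mod_d and slot1 below 0.009 m and z of mod_d in the frame of slot1 below 0.004 m and angle between the x axis of mod_d and the x axis of slot1, either way round below 0.15 rad) or (horizontal distance between mod_d and slot2 below 0.009 m and z of mod_d in the frame of slot2 below 0.004 m and angle between the x axis of mod_d and the x axis of slot2, either way round below 0.15 rad) or (horizontal distance between mod_d and slot3 below 0.009 m and z of mod_d in the frame of slot3 below 0.004 m and angle between the x axis of mod_d and the x axis of slot3, either way round below 0.15 rad) or (horizontal distance between mod_d and slot4 below 0.009 m and z of mod_d in the frame of slot4 below 0.004 m and angle between the x axis of mod_d and the x axis of slot4, either way round below 0.15 rad))), for 0.3 s.
2. the longest (60 mm) module, still seated, is held still under the pointer: its centre within 6 mm of the tip, seen from above (angle between mod_a's own z axis and vertical below 0.15 rad and ((horizontal distance between mod_a and slot0 below 0.009 m and z of mod_a in the frame of slot0 below 0.004 m and angle between the x axis of mod_a and the x axis of slot0, either way round below 0.15 rad) or (horizontal distance between mod_a and slot1 below 0.009 m and z of mod_a in the frame of slot1 below 0.004 m and angle between the x axis of mod_a and the x axis of slot1, either way round below 0.15 rad) or (horizontal distance between mod_a and slot2 below 0.009 m and z of mod_a in the frame of slot2 below 0.004 m and angle between the x axis of mod_a and the x axis of slot2, either way round below 0.15 rad) or (horizontal distance between mod_a and slot3 below 0.009 m and z of mod_a in the frame of slot3 below 0.004 m and angle between the x axis of mod_a and the x axis of slot3, either way round below 0.15 rad) or (horizontal distance between mod_a and slot4 below 0.009 m and z of mod_a in the frame of slot4 below 0.004 m and angle between the x axis of mod_a and the x axis of slot4, either way round below 0.15 rad)) and horizontal distance between mod_a and pointer below 0.006 m and linear speed of mod_a below 0.015 m/s), for 1.5 s.
3. the 52 mm module, still seated, is held still under the pointer: its centre within 6 mm of the tip, seen from above (angle between mod_b's own z axis and vertical below 0.15 rad and ((horizontal distance between mod_b and slot0 below 0.009 m and z of mod_b in the frame of slot0 below 0.004 m and angle between the x axis of mod_b and the x axis of slot0, either way round below 0.15 rad) or (horizontal distance between mod_b and slot1 below 0.009 m and z of mod_b in the frame of slot1 below 0.004 m and angle between the x axis of mod_b and the x axis of slot1, either way round below 0.15 rad) or (horizontal distance between mod_b and slot2 below 0.009 m and z of mod_b in the frame of slot2 below 0.004 m and angle between the x axis of mod_b and the x axis of slot2, either way round below 0.15 rad) or (horizontal distance between mod_b and slot3 below 0.009 m and z of mod_b in the frame of slot3 below 0.004 m and angle between the x axis of mod_b and the x axis of slot3, either way round below 0.15 rad) or (horizontal distance between mod_b and slot4 below 0.009 m and z of mod_b in the frame of slot4 below 0.004 m and angle between the x axis of mod_b and the x axis of slot4, either way round below 0.15 rad)) and horizontal distance between mod_b and pointer below 0.006 m and linear speed of mod_b below 0.015 m/s), for 1.5 s.
4. the 44 mm module, still seated, is held still under the pointer: its centre within 6 mm of the tip, seen from above (angle between mod_c's own z axis and vertical below 0.15 rad and ((horizontal distance between mod_c and slot0 below 0.009 m and z of mod_c in the frame of slot0 below 0.004 m and angle between the x axis of mod_c and the x axis of slot0, either way round below 0.15 rad) or (horizontal distance between mod_c and slot1 below 0.009 m and z of mod_c in the frame of slot1 below 0.004 m and angle between the x axis of mod_c and the x axis of slot1, either way round below 0.15 rad) or (horizontal distance between mod_c and slot2 below 0.009 m and z of mod_c in the frame of slot2 below 0.004 m and angle between the x axis of mod_c and the x axis of slot2, either way round below 0.15 rad) or (horizontal distance between mod_c and slot3 below 0.009 m and z of mod_c in the frame of slot3 below 0.004 m and angle between the x axis of mod_c and the x axis of slot3, either way round below 0.15 rad) or (horizontal distance between mod_c and slot4 below 0.009 m and z of mod_c in the frame of slot4 below 0.004 m and angle between the x axis of mod_c and the x axis of slot4, either way round below 0.15 rad)) and horizontal distance between mod_c and pointer below 0.006 m and linear speed of mod_c below 0.015 m/s), for 1.5 s.
5. the shortest (36 mm) module, still seated, is held still under the pointer: its centre within 6 mm of the tip, seen from above (angle between mod_d's own z axis and vertical below 0.15 rad and ((horizontal distance between mod_d and slot0 below 0.009 m and z of mod_d in the frame of slot0 below 0.004 m and angle between the x axis of mod_d and the x axis of slot0, either way round below 0.15 rad) or (horizontal distance between mod_d and slot1 below 0.009 m and z of mod_d in the frame of slot1 below 0.004 m and angle between the x axis of mod_d and the x axis of slot1, either way round below 0.15 rad) or (horizontal distance between mod_d and slot2 below 0.009 m and z of mod_d in the frame of slot2 below 0.004 m and angle between the x axis of mod_d and the x axis of slot2, either way round below 0.15 rad) or (horizontal distance between mod_d and slot3 below 0.009 m and z of mod_d in the frame of slot3 below 0.004 m and angle between the x axis of mod_d and the x axis of slot3, either way round below 0.15 rad) or (horizontal distance between mod_d and slot4 below 0.009 m and z of mod_d in the frame of slot4 below 0.004 m and angle between the x axis of mod_d and the x axis of slot4, either way round below 0.15 rad)) and horizontal distance between mod_d and pointer below 0.006 m and linear speed of mod_d below 0.015 m/s), for 1.5 s.
At the end, for the whole second after the job is handed in: Each module upright (0.15 rad) in a slot, underside within 4 mm of its floor, within 9 mm of its centre and 0.15 rad of its line; the blank in its slot (12 mm, 6 mm high); carriage within 8 mm of the front stop; all at rest and released (all of step 1 and horizontal distance between blank0 and slot0 below 0.012 m and horizontal distance between blank1 and slot1 below 0.012 m and horizontal distance between blank2 and slot2 below 0.012 m and horizontal distance between blank3 and slot3 below 0.012 m and horizontal distance between blank4 and slot4 below 0.012 m and z of blank0 in the frame of slot0 below 0.006 m and z of blank1 in the frame of slot1 below 0.006 m and z of blank2 in the frame of slot2 below 0.006 m and z of blank3 in the frame of slot3 below 0.006 m and z of blank4 in the frame of slot4 below 0.006 m and value of joint saddle below 0.008 m and linear speed of each of mod_a, mod_b, mod_c, mod_d below 0.02 m/s); the robot touches nothing.
It fails at once if the multimeter is pushed more than 30 mm (distance of meter from where it was at the start of the episode above 0.03 m).
It fails at once if the bit case is pushed more than 30 mm (distance of bitcase from where it was at the start of the episode above 0.03 m).
It fails at once if the jar is pushed more than 30 mm (distance of flux from where it was at the start of the episode above 0.03 m).
Of blank0, blank1, blank2, blank3, blank4 only 1 to 1 are there at a start; the rules pass over those that are not, and their reading is None.
Of mod_a, mod_b, mod_c, mod_d only 3 to 4 are there at a start; the rules pass over those that are not, and their reading is None.
At some moment in a run one of mod_a, mod_b, mod_c, mod_d may be knocked a few centimetres aside while the robot is not near it.
It also fails if it takes over 210 s, if anything falls off the work surface, if the arm or the gripper's body presses on something with over 40 N, if the wrist force passes 120 N, or if a joint passes its speed limit or range.

## Working session

There is one attempt and no reset: what is moved stays moved. The work goes in short steps, Python scripts to look and compute and a tool call to move; the robot and the scene stay as the last step left them, time stands still between calls to the robot, and variables do not carry over. Pictures are saved under pics/ and viewed, and the job is handed in when it is done.

Besides the shell and the picture viewer there is one more tool, called as name(argument=value, ...) on one line, values as JSON. play_rows: Moves the arm, as the interface text tells. Its arguments: {"type":"object","properties":{"steps":{"type":"array"},"newtons":{"type":"number"}},"required":["steps"]}

```bash
mkdir -p pics; ls
python3 - <<'E'
from station import bot
import cv2
s=bot.sense()
for k,v in s.items(): print(k,v)
print(bot.pinch_z)
for n in ["scene","top","wrist"]:
    print(n,bot.camera_info(n))
    im=bot.snapshot(n); cv2.imwrite(f"pics/{n}0.png",im[:,:,::-1])
E
```

```text
pics
time 0.0
qpos [ 1.15911737e+00  2.64726418e-01  1.60534687e+00 -2.50812449e-05
  1.27367637e+00 -3.68811429e-02]
joint_velocities [ 0.00106784  0.00064197  0.00221472 -0.00036279 -0.00072838  0.00080077]
effort [-1.93961954e-03 -5.15110695e+01 -3.67311358e+01 -1.33119090e-05
  1.30011037e-02 -5.63661928e-06]
tcp_pos [0.24696678 0.6278383  0.40339427]
ee_rot [ 0.6945656   0.13098877  0.69488829 -0.13247957]
wrist_force [-0.92791462  0.71017689 -0.56430588]
ft_torque [0.03699967 0.02975077 0.02541514]
width 0.08517043433693086
0.1547
scene {'fov_y': 56.6938926606359, 'cx': 309.24669758059787, 'cy': 240.68329630499395, 'dist': array([0.01523547, 0.        , 0.        , 0.        , 0.        ]), 'eye': array([1.00174798, 0.53505832, 0.78358871]), 'orientation': array([-0.12328979,  0.28764496,  0.87161758, -0.37728344])}
top {'fov_y': 52.400644341527936, 'cx': 312.83046718078555, 'cy': 239.2746158745588, 'dist': array([-0.131868,  0.      ,  0.      ,  0.      ,  0.      ]), 'eye': array([ 0.3402527 , -0.03576472,  1.35173194]), 'orientation': array([-0.07266314,  0.71115442, -0.69664059,  0.06059174])}
wrist {'fov_y': 62.68094428645254, 'cx': 325.0313093857626, 'cy': 239.81928418031714, 'dist': array([-0.00779707,  0.        ,  0.        ,  0.        ,  0.        ]), 'eye': array([0.18707153, 0.65142477, 0.37138295]), 'orientation': array([0.10864718, 0.81949474, 0.55797672, 0.07270584])}
```

View pics/scene0.png

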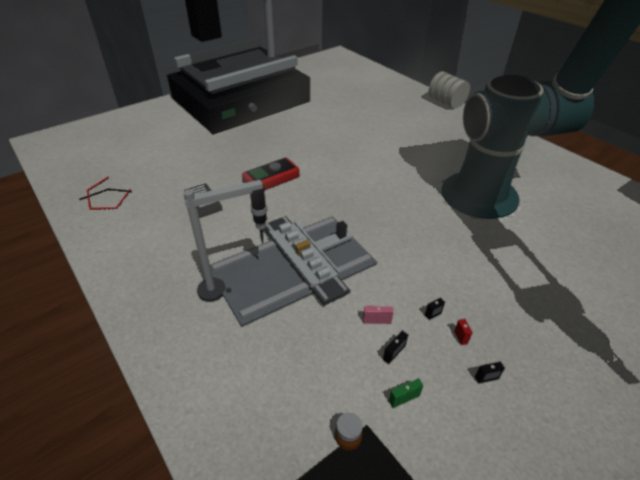

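View pics/top0.png

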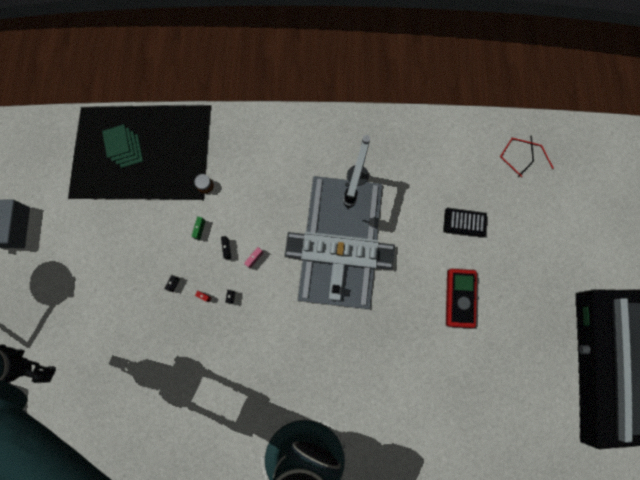

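View pics/wrist0.png

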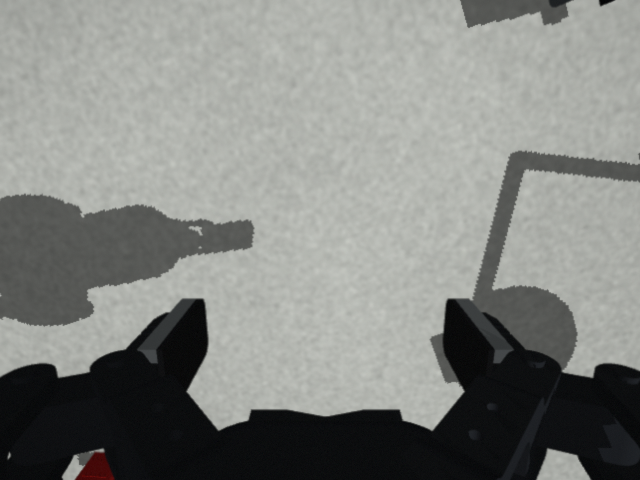

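Three black modules are on the bench: top-view pixels (226,247), (173,284) and (233,297). The brass blank is at (340,248), in the middle slot. Next I'll build helpers and measure all of these.

```bash
cat > h.py <<'E'
import numpy as np, cv2
from scipy.spatial.transform import Rotation as R
from station import bot
def Rq(q): return R.from_quat(q,scalar_first=True).as_matrix()
def K(ci):
    f=240/np.tan(np.radians(ci['fov_y']/2)); return np.array([[f,0,ci['cx']],[0,f,ci['cy']],[0,0,1.]])
def rays(ci,px):
    u=cv2.undistortPoints(np.array(px,float).reshape(-1,1,2),K(ci),np.array(ci['dist']))[:,0]
    d=np.c_[u,np.ones(len(u))]@Rq(ci['orientation']).T
    return np.array(ci['eye']),d
def onplane(ci,px,z):
    e,d=rays(ci,px); t=(z-e[2])/d[:,2]; return e+d*t[:,None]
def tri(c1,p1,c2,p2):
    e1,d1=rays(c1,[p1]); e2,d2=rays(c2,[p2]); A=np.c_[d1[0],-d2[0]]
    s=np.linalg.lstsq(A,e2-e1,rcond=None)[0]; a=e1+d1[0]*s[0]; b=e2+d2[0]*s[1]
    return (a+b)/2,np.linalg.norm(a-b)
def proj(ci,P):
    Rm=Rq(ci['orientation']).T; rv=cv2.Rodrigues(Rm)[0]; tv=-Rm@np.array(ci['eye'])
    return cv2.projectPoints(np.array(P,float).reshape(-1,3),rv,tv,K(ci),np.array(ci['dist']))[0][:,0]
def grab(cam,name=None,crop=None,zoom=1):
    ci=bot.camera_info(cam); im=bot.snapshot(cam)[:,:,::-1].copy()
    if name:
        o=im if crop is None else im[crop[1]:crop[3],crop[0]:crop[2]]
        if zoom!=1:o=cv2.resize(o,None,fx=zoom,fy=zoom,interpolation=cv2.INTER_CUBIC)
        cv2.imwrite(f'pics/{name}.png',o)
    return ci,im
def tool():
    s=bot.sense(); M=Rq(s['ee_rot']); p=s['tcp_pos']; g=p+M[:,0]*bot.pinch_z
    yaw=np.arctan2(M[1,1],M[0,1])  # world direction of tool y (jaws)
    return s,p,M,g,yaw
E
python3 - <<'E'
from h import *
s,p,M,g,yaw=tool(); print(M.round(3),g.round(4),np.degrees(yaw))
ci,im=grab('top','t1',(150,210,420,320),2.9)
ci2,im2=grab('scene','s1',(200,180,520,420),2.5)
for n,px in dict(b=(226,247),c=(173,284),d=(233,297),ref=(254,258)).items(): print(n,onplane(ci,[px],.042).round(3))
print(onplane(ci,[(340,248)],.064).round(3), onplane(ci,[(336,290)],.076).round(3))
E
```

```text
[[-0.001  0.366  0.931]
 [-0.002  0.931 -0.366]
 [-1.    -0.002 -0.   ]] [0.2469 0.6277 0.2489] 68.52798067833764
b [[0.564 0.227 0.042]]
c [[0.459 0.369 0.042]]
d [[0.428 0.201 0.042]]
ref [[0.535 0.149 0.042]]
[[ 0.564 -0.084  0.064]] [[ 0.45  -0.075  0.076]]
```

View pics/t1.png

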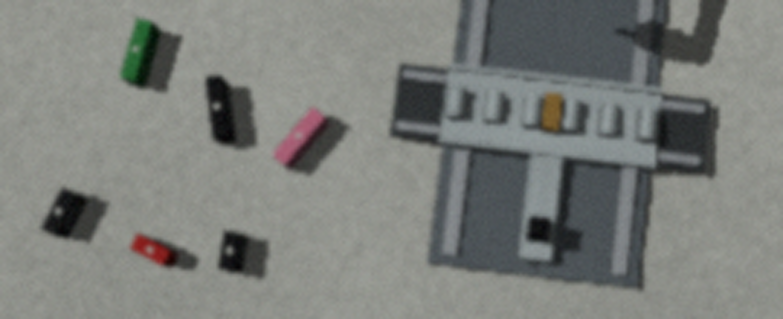

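View pics/s1.png

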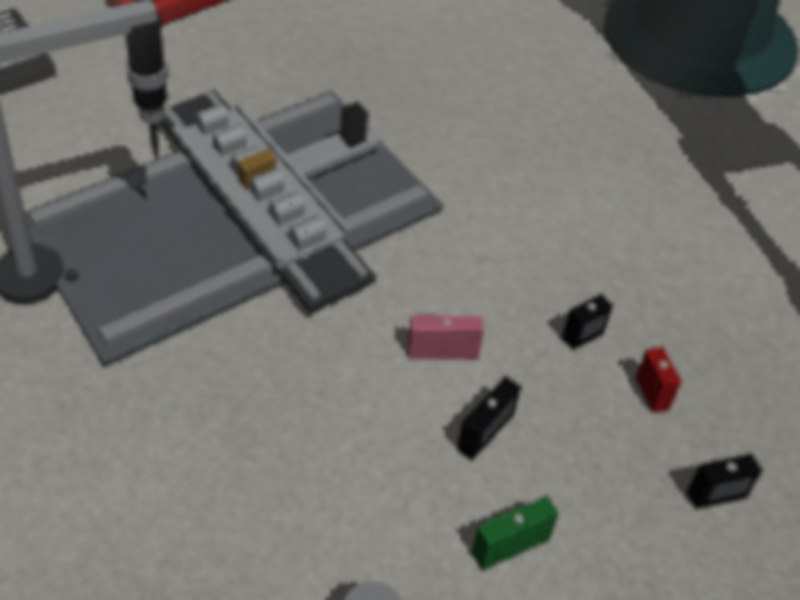

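Run:
```python
from h import *
s,p,M,g,yaw=tool()
ci=bot.camera_info('wrist'); Rc=M.T@Rq(ci['orientation']); print(Rc.round(3), M.T@(ci['eye']-p))
P=onplane(ci,[(320,240),(20,20),(620,20),(20,290),(620,290)],.04); print(P.round(3)); print(((P-p)@M).round(3))
print(((np.array([.49,.27,.405])-p)@M/.15).round(3))
# pointer tip & stuff: zoom
ci,im=grab('top','t2',(260,120,430,320),3)
grab('scene','s2',(180,160,400,330),3.5)
```

```text
[[ 0.    -0.259  0.966]
 [ 1.    -0.001 -0.   ]
 [ 0.001  0.966  0.259]] [ 3.21032230e-02  6.50336482e-05 -6.43971076e-02]
[[0.268 0.614 0.04 ]
 [0.023 0.466 0.04 ]
 [0.191 0.891 0.04 ]
 [0.212 0.343 0.04 ]
 [0.412 0.85  0.04 ]]
[[ 0.364 -0.004  0.025]
 [ 0.364 -0.233 -0.149]
 [ 0.364  0.225 -0.149]
 [ 0.364 -0.277  0.072]
 [ 0.364  0.267  0.072]]
[-0.005 -1.628  2.381]
```

View pics/t2.png

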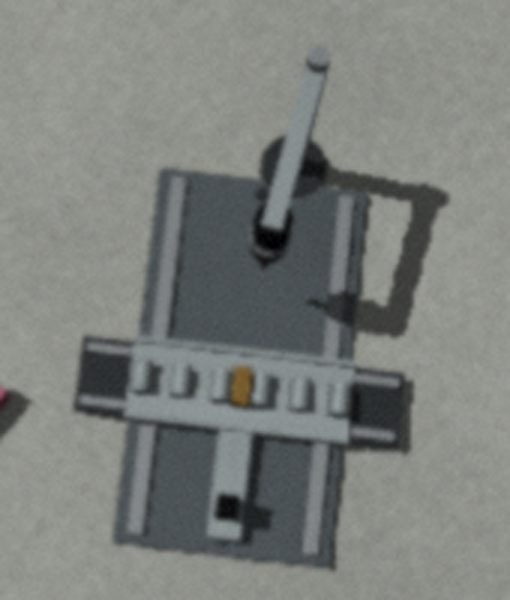

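View pics/s2.png

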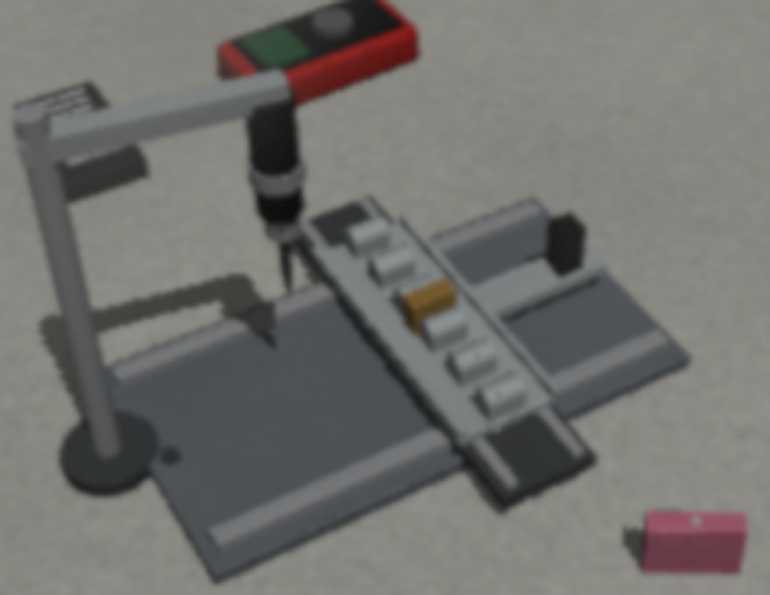

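play_rows(steps=[{"grip": 1,"linear": [0,-0.14,0.218],"spin": 0},{"grip": 1,"linear": [0,-0.14,0.218],"spin": 0},{"grip": 1,"linear": [0,-0.14,0.218],"spin": 0},{"grip": 1,"linear": [0,-0.14,0.218],"spin": 0},{"grip": 1,"linear": [0,-0.14,0.218],"spin": 0},{"grip": 1,"linear": [0,-0.14,0.218],"spin": 0},{"grip": 1,"linear": [0,-0.14,0.218],"spin": 0},{"grip": 1,"linear": [0,-0.14,0.218],"spin": 0},{"grip": 1,"linear": [0,-0.14,0.218],"spin": 0},{"grip": 1,"linear": [0,-0.14,0.218],"spin": 0}])

```text
time: 1.18
tcp_pos: [0.4753, 0.3113, 0.405]
ee_rot: [0.695, 0.132, 0.695, -0.132]
wrist_force: [0.3, -0.4, 0.0]
width: 0.0854
```

play_rows(steps=[{"grip": 1,"linear": [0,-0.14,0.218],"spin": 0},{"grip": 1,"linear": [0,-0.14,0.218],"spin": 0},{"grip": 1,"linear": [0,0,0],"spin": 0},{"grip": 1,"linear": [0,0,0],"spin": 0},{"grip": 1,"linear": [0,0,0],"spin": 0}])

```text
time: 1.6
tcp_pos: [0.52, 0.2499, 0.4046]
ee_rot: [0.694, 0.132, 0.695, -0.132]
wrist_force: [0.8, 0.8, -0.2]
width: 0.0855
```

Run:
```python
from h import *
s,p,M,g,yaw=tool(); print(s['time'],p,np.degrees(yaw))
grab('wrist','w1')
a,b=bot.camera_info('scene'),bot.camera_info('top')
print(tri(a,(262.9,243.4),b,(347.7,208.3)))
```

```text
1.6 [0.51997213 0.24990196 0.40464061] 68.46066325826813
(array([ 0.66210722, -0.10107994,  0.10522723]), np.float64(0.0021281324321738007))
```

View pics/w1.png

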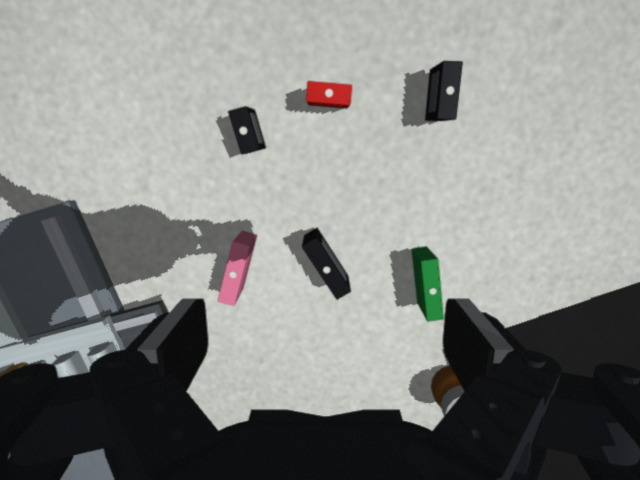

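Run:
```python
from h import *
im=cv2.imread('pics/w1.png')
o=[cv2.resize(im[y-45:y+45,x-45:x+45],(380,380),interpolation=cv2.INTER_NEAREST) for x,y in [(246,130),(445,90),(326,265)]]
o=np.clip(np.hstack(o)[:, :].astype(float)*2.5,0,255).astype(np.uint8)
cv2.imwrite('pics/w1z.png',cv2.resize(o,(798,266)))
```

```text
(no output)
```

View pics/w1z.png

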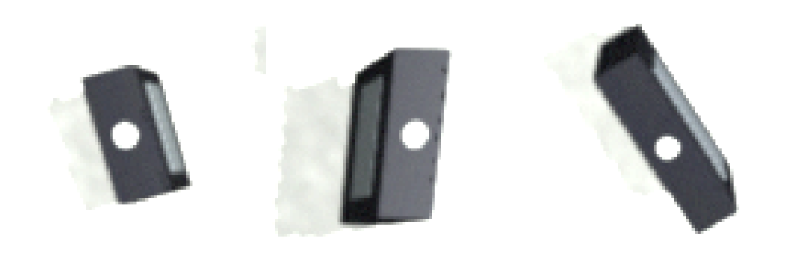

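```bash
cat >> h.py <<'E'
def dot(im,x,y,r=30):
    """white dot centroid near pixel"""
    g=im.min(2)[y-r:y+r,x-r:x+r]; m=(g>190).astype(np.uint8)
    n,l,st,c=cv2.connectedComponentsWithStats(m)
    best=min(range(1,n),key=lambda i:np.hypot(*(c[i]-r))+ (1e3 if not 8<st[i,4]<900 else 0))
    return c[best]+[x-r,y-r],st[best,4]
def topface(ci,im,x,y,z=.042,r=60,lo=22,hi=75):
    x0,y0=max(x-r,0),max(y-r,0); sub=im[y0:y+r,x0:x+r].astype(int); v=sub.mean(2)
    m=((v>lo)&(v<hi)&(sub.max(2)-sub.min(2)<22)).astype(np.uint8)
    d,_=dot(im,x,y); cv2.circle(m,(int(round(d[0]))-x0,int(round(d[1]))-y0),8,1,-1)
    m=cv2.morphologyEx(m,cv2.MORPH_OPEN,np.ones((5,5),np.uint8))
    n,l,st,c=cv2.connectedComponentsWithStats(m,connectivity=4)
    k=l[int(round(d[1]))-y0,int(round(d[0]))-x0]; mm=(l==k).astype(np.uint8)
    cs=max(cv2.findContours(mm,cv2.RETR_EXTERNAL,cv2.CHAIN_APPROX_NONE)[0],key=cv2.contourArea)[:,0]+[x0,y0]
    P=onplane(ci,cs,z)[:,:2]
    (c,(w,h),a)=cv2.minAreaRect((P*1000).astype(np.float32))
    if h>w: w,h,a=h,w,a+90
    a=(a+90)%180-90
    return onplane(ci,[d],z)[0,:2],np.array(c)/1000,(w,h),a
E
python3 - <<'E'
from h import *
im=cv2.imread('pics/w1.png'); ci=bot.camera_info('wrist')
for n,(x,y) in dict(d=(243,130),c=(450,90),a=(326,270)).items():
    print(n,im[y-15:y+15:6,x].tolist()); print(topface(ci,im,x,y))
E
```

```text
d [[33, 29, 30], [33, 30, 29], [172, 178, 174], [199, 206, 203], [34, 29, 28]]
(array([0.43228647, 0.21353469]), array([0.43272116, 0.21466837]), (34.8964958190918, 17.747196197509766), -6.94134521484375)
c [[48, 45, 44], [47, 45, 43], [200, 207, 203], [190, 197, 193], [48, 46, 44]]
(array([0.46404767, 0.37840745]), array([0.46441302, 0.3777374 ]), (43.31064224243164, 14.850480079650879), -23.586326599121094)
a [[30, 27, 25], [31, 27, 26], [181, 187, 184], [116, 119, 117], [30, 27, 26]]
(array([0.56779705, 0.23277015]), array([0.56681055, 0.2353987 ]), (58.09828186035156, 20.894420623779297), 10.504411697387695)
```

Run:
```python
from h import *
im=cv2.imread('pics/top0.png'); im2=cv2.imread('pics/scene0.png'); imw=cv2.imread('pics/w1.png')
ct,cs,cw=[bot.camera_info(n) for n in('top','scene','wrist')]
for n,w in dict(d=(243,130),c=(450,90),a=(326,270),red=(329,93),pink=(233,275)).items():
    dw,_=dot(imw,*w,12); Pw=onplane(cw,[dw],.042)[0]
    out=[Pw.round(4)[:2]]
    for ci,i in((ct,im),(cs,im2)):
        q=proj(ci,Pw)[0]; x,y=q.round().astype(int); r=12
        g=i.min(2)[y-r:y+r,x-r:x+r].astype(float); sub=g.copy()
        # bright blob surrounded by dark: top-hat
        dk=cv2.dilate((i.min(2)[y-r:y+r,x-r:x+r]<70).astype(np.uint8),np.ones((3,3)))
        th=cv2.morphologyEx(g.astype(np.uint8),cv2.MORPH_TOPHAT,np.ones((7,7),np.uint8)).astype(float)*cv2.morphologyEx(dk,cv2.MORPH_CLOSE,np.ones((5,5)))
        k=np.unravel_index(th.argmax(),th.shape); yy,xx=np.mgrid[:2*r,:2*r]; m=th*((abs(yy-k[0])<4)&(abs(xx-k[1])<4)); 
        c=np.array([(xx*m).sum(),(yy*m).sum()])/m.sum()+[x-r,y-r]
        out+=[q.round(1),c.round(1),onplane(ci,[c],.042)[0,:2].round(4)]
    print(n,*out)
```

```text
d [0.4323 0.2135] [228.5 295.2] [229.  295.9] [0.4304 0.2122] [436.1 302.6] [436.4 302.5] [0.4317 0.2138]
c [0.464  0.3784] [169.7 281.9] [171.6 292.3] [0.4357 0.371 ] [492.1 366.6] [492.3 366.4] [0.4635 0.3783]
a [0.5678 0.2328] [224.1 245.6] [224.3 234.7] [0.5983 0.234 ] [396.4 341.2] [402.4 329.8] [0.5391 0.2206]
red [0.4311 0.2886] [201.1 294.9] [201.3 295.4] [0.4297 0.2882] [465.  325.9] [454.  335.8] [0.4675 0.2913]
pink [0.5413 0.1535] [252.3 255.7] [261.7 264.1] [0.5188 0.1268] [378.6 308.9] [389.1 318.6] [0.5412 0.1847]
```

Run:
```python
from h import *
im=cv2.imread('pics/w1.png'); ci=bot.camera_info('wrist')
s,p,M,g,yaw=tool()
for n,(x,y) in dict(d=(243,130),c=(450,90),a=(326,270)).items():
    v=im.mean(2)[y-14:y+14,x-14:x+14]; med=np.median(v[v<80]); 
    for k in (5,7): print(n,med,topface(ci,im,x,y,lo=med-k,hi=med+k))
```

```text
d 30.666666666666668 (array([0.43228647, 0.21353469]), array([0.43267953, 0.21395135]), (33.68739700317383, 14.672758102416992), -7.012336730957031)
d 30.666666666666668 (array([0.43228647, 0.21353469]), array([0.43267636, 0.21444099]), (33.812896728515625, 15.725743293762207), -6.967559814453125)
c 45.0 (array([0.46404767, 0.37840745]), array([0.46411246, 0.37806683]), (41.37496566772461, 13.196294784545898), -23.639190673828125)
c 45.0 (array([0.46404767, 0.37840745]), array([0.46432294, 0.37792831]), (41.80904769897461, 13.591864585876465), -23.33489227294922)
a 28.0 (array([0.56779705, 0.23277015]), array([0.56687354, 0.23315446]), (57.079429626464844, 15.945154190063477), 10.385968208312988)
a 28.0 (array([0.56779705, 0.23277015]), array([0.56671674, 0.23319003]), (57.399024963378906, 16.042572021484375), 10.049164772033691)
```

play_rows(steps=[{"grip": 1,"linear": [0.078,0,0],"spin": 0.018},{"grip": 1,"linear": [0.078,0,0],"spin": 0.018},{"grip": 1,"linear": [0.078,0,0],"spin": 0.018},{"grip": 1,"linear": [0.078,0,0],"spin": 0.018},{"grip": 1,"linear": [0.078,0,0],"spin": 0.018},{"grip": 1,"linear": [0.078,0,0],"spin": 0.018},{"grip": 1,"linear": [0.078,0,0],"spin": 0.018},{"grip": 1,"linear": [0.078,0,0],"spin": 0.018},{"grip": 1,"linear": [0.078,0,0],"spin": 0.018},{"grip": 1,"linear": [0,0,0],"spin": 0}])

```text
time: 2.48
tcp_pos: [0.5179, 0.2512, 0.2966]
ee_rot: [0.542, 0.452, 0.543, -0.455]
wrist_force: [-0.3, -0.4, -0.4]
width: 0.0857
```

play_rows(steps=[{"grip": 1,"linear": [0,0.147,0.084],"spin": 0},{"grip": 1,"linear": [0,0.147,0.084],"spin": 0},{"grip": 1,"linear": [0,0,0],"spin": 0},{"grip": 1,"linear": [0,0,0],"spin": 0},{"grip": 1,"linear": [0,0,0],"spin": 0}])

```text
time: 2.9
tcp_pos: [0.5674, 0.2338, 0.2997]
ee_rot: [0.543, 0.453, 0.543, -0.453]
wrist_force: [-1.3, 0.2, -0.1]
width: 0.0854
```

```bash
cat >> h.py <<'E'
def look(tag,xy,z=.042,view=True,r=75):
    """measure module at approx world xy with wrist cam, report offset in tool units"""
    s,p,M,g,yaw=tool(); ci,im=grab('wrist',tag)
    q=proj(ci,[xy[0],xy[1],z])[0].round().astype(int); x,y=q
    d,_=dot(im,x,y); x,y=np.round(d).astype(int)
    v=im.mean(2)[max(y-14,0):y+14,x-14:x+14]; med=np.median(v[v<80])
    dd,c,wh,a=topface(ci,im,x,y,z=z,r=r,lo=med-8,hi=med+8)
    print('t',s['time'],'tcp',p.round(4),'yaw',np.degrees(yaw).round(2),'px',q,(x,y),med)
    print('dot',dd.round(4),'rect',c.round(4),np.round(wh,1),'ang',round(a,2))
    t=np.array([dd[0]-g[0],dd[1]-g[1],0]); print('shift units y,z',((t@M)/.15).round(4)[1:],'dyaw->spin',round(((np.degrees(yaw)-a+90)%180-90)/360,4))
    print('z to tcp .183:',round((p[2]-.183)/.15,3))
E
python3 - <<'E'
from h import *
look('w2',(.568,.233))
E
```

```text
t 2.9 tcp [0.5674 0.2338 0.2997] yaw 10.35 px [325 249] (np.int64(325), np.int64(250)) 28.333333333333332
dot [0.5682 0.2324] rect [0.5679 0.233 ] [57.8 14.3] ang 10.3
shift units y,z [0.0043 0.0111] dyaw->spin 0.0001
z to tcp .183: 0.778
```

View pics/w2.png

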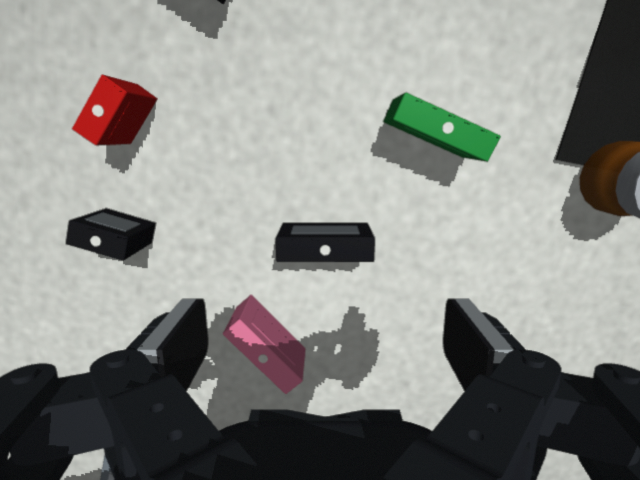

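play_rows(steps=[{"grip": 1,"linear": [0.2,0.004,0.011],"spin": 0},{"grip": 1,"linear": [0.25,0,0],"spin": 0},{"grip": 1,"linear": [0.2,0,0],"spin": 0},{"grip": 1,"linear": [0.12,0,0],"spin": 0},{"grip": 1,"linear": [0,0,0],"spin": 0},{"grip": 1,"linear": [0,0,0],"spin": 0}])

```text
time: 3.45
tcp_pos: [0.5674, 0.2317, 0.1829]
ee_rot: [0.542, 0.452, 0.543, -0.454]
wrist_force: [1.6, 1.1, -0.2]
width: 0.0851
```

play_rows(newtons=35, steps=[{"grip": 0.5,"linear": [0,0,0],"spin": 0},{"grip": 0.3,"linear": [0,0,0],"spin": 0},{"grip": 0.3,"linear": [0,0,0],"spin": 0},{"grip": 0.3,"linear": [0,0,0],"spin": 0},{"grip": 0.3,"linear": [0,0,0],"spin": 0},{"grip": 0.3,"linear": [0,0,0],"spin": 0}])

```text
time: 3.95
tcp_pos: [0.5701, 0.2321, 0.1866]
ee_rot: [0.543, 0.455, 0.542, -0.452]
wrist_force: [-0.3, 0.7, 7.7]
width: 0.0591
```

play_rows(steps=[{"grip": 0.3,"linear": [-0.1,0,0],"spin": 0},{"grip": 0.3,"linear": [-0.2,0,0],"spin": 0},{"grip": 0.3,"linear": [-0.2,0,0],"spin": 0},{"grip": 0.3,"linear": [-0.2,0,0],"spin": 0},{"grip": 0.3,"linear": [-0.1,0,0],"spin": 0},{"grip": 0.3,"linear": [0,0,0],"spin": 0}])

```text
time: 4.45
tcp_pos: [0.5708, 0.2322, 0.3101]
ee_rot: [0.544, 0.457, 0.541, -0.45]
wrist_force: [1.1, 0.7, -0.3]
width: 0.0592
```

Run:
```python
from h import *
s,p,M,g,yaw=tool(); print(s['time'],p,np.degrees(yaw),s['width'],s['wrist_force'])
grab('wrist','w3')
```

```text
4.45 [0.57075213 0.23215464 0.31012911] 10.206223833703431 0.05917825583993212 [ 1.11916073  0.65117062 -0.29158877]
```

View pics/w3.png

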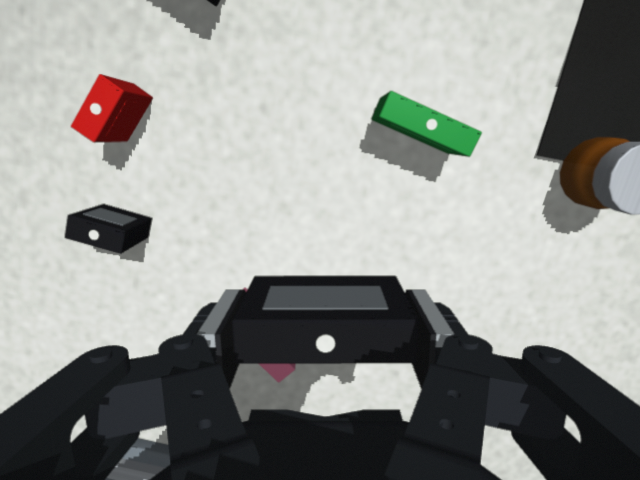

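Run:
```python
from h import *
s,p,M,g,yaw=tool(); print(M.round(4)); print(s['time'],p,g)
ci=bot.camera_info('wrist'); im=cv2.imread('pics/w3.png'); d,_=dot(im,325,343)
# dot range along ray: distance along tool x where dot lies; module centre expected near pinch axis
e,dd=rays(ci,[d]); 
for z in (.14,.15,.155,.16,.165,.17,.175): 
    P=onplane(ci,[d],z)[0]; print(z,P.round(4),((P-p)@M).round(4))
```

```text
[[ 0.0062  0.9842  0.1771]
 [ 0.0022  0.1771 -0.9842]
 [-1.      0.0065 -0.0011]]
4.5 [0.56986535 0.23180903 0.3072807 ] [0.5708191  0.23214893 0.15258402]
0.14 [0.5738 0.2202 0.14  ] [0.1673 0.0008 0.0123]
0.15 [0.5728 0.2258 0.15  ] [0.1573 0.0008 0.0066]
0.155 [0.5722 0.2286 0.155 ] [0.1523 0.0008 0.0038]
0.16 [0.5717 0.2313 0.16  ] [0.1473 0.0008 0.0009]
0.165 [0.5711 0.2341 0.165 ] [ 0.1423  0.0008 -0.0019]
0.17 [0.5706 0.2369 0.17  ] [ 0.1373  0.0007 -0.0048]
0.175 [0.5701 0.2397 0.175 ] [ 0.1323  0.0007 -0.0076]
```

play_rows(steps=[{"grip": 0.3,"linear": [0,0,0],"spin": 0.0136},{"grip": 0.3,"linear": [0,0,0],"spin": 0.0136},{"grip": 0.3,"linear": [0,0,0],"spin": 0.0136},{"grip": 0.3,"linear": [0,0,0.12],"spin": 0},{"grip": 0.3,"linear": [0,-0.01,0.25],"spin": 0},{"grip": 0.3,"linear": [0,-0.01,0.25],"spin": 0},{"grip": 0.3,"linear": [0,-0.01,0.25],"spin": 0},{"grip": 0.3,"linear": [0,-0.01,0.25],"spin": 0},{"grip": 0.3,"linear": [0,-0.01,0.25],"spin": 0},{"grip": 0.3,"linear": [0,-0.01,0.25],"spin": 0}])

```text
time: 5.33
tcp_pos: [0.5393, -0.0116, 0.3018]
ee_rot: [-0.479, -0.518, -0.481, 0.52]
wrist_force: [1.1, -0.3, -0.3]
width: 0.0594
```

play_rows(steps=[{"grip": 0.3,"linear": [0,-0.01,0.25],"spin": 0},{"grip": 0.3,"linear": [0,-0.01,0.25],"spin": 0},{"grip": 0.3,"linear": [0,-0.01,0.25],"spin": 0},{"grip": 0.3,"linear": [0,0,0.2],"spin": 0},{"grip": 0.3,"linear": [0,0,0],"spin": 0},{"grip": 0.3,"linear": [0,0,0],"spin": 0},{"grip": 0.3,"linear": [0,0,0],"spin": 0}])

```text
time: 5.92
tcp_pos: [0.5245, -0.1515, 0.3023]
ee_rot: [-0.479, -0.519, -0.481, 0.52]
wrist_force: [0.2, 0.5, -0.6]
width: 0.0593
```

Run:
```python
from h import *
s,p,M,g,yaw=tool(); print(s['time'],p,np.degrees(yaw),s['width'],M[:,0])
grab('wrist','w4')
```

```text
5.9167 [ 0.52448006 -0.15150827  0.30234802] -4.536648221964689 0.05933912026620981 [-0.00254545  0.00139885 -0.99999578]
```

View pics/w4.png

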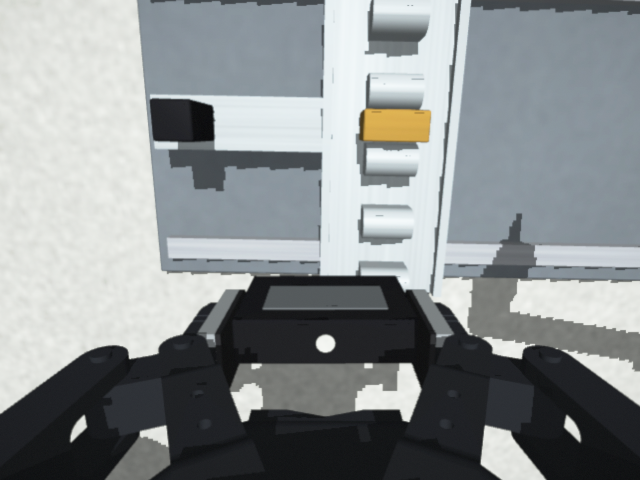

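Run:
```python
from h import *
im=cv2.imread('pics/w4.png')
o=cv2.resize(im[0:280,130:490],None,fx=2.2,fy=2.14,interpolation=cv2.INTER_NEAREST)
o=(255*(o/255.)**.6).astype(np.uint8); cv2.imwrite('pics/w4z.png',o)
```

```text
(no output)
```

View pics/w4z.png

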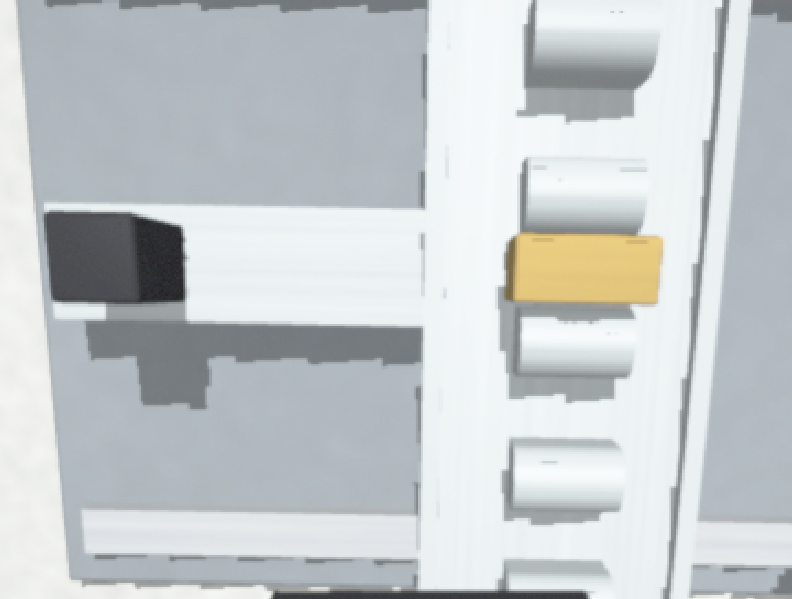

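Run:
```python
from h import *
s,p,M,g,yaw=tool(); ci=bot.camera_info('wrist')
f=lambda L:np.array(L)/[2.2,2.14]+[130,0]
post=onplane(ci,f([(45,213),(132,215),(138,301),(54,303)]),.076)
bl=onplane(ci,f([(515,234),(662,238),(657,303),(511,301)]),.064)
for n,c in(('post',post),('blank',bl)):
    e=np.roll(c,-1,0)-c; print(n,c.mean(0).round(4),(np.linalg.norm(e,axis=1)*1000).round(1),np.degrees(np.arctan2(e[0,1],e[0,0])).round(1),np.degrees(np.arctan2(-e[2,1],-e[2,0])).round(1))
# rail edges (angle): base plate left rail, floor z unknown; arm edges z~.036
for nm,L,z in(('armtop',[(45,203),(425,209)],.036),('armbot',[(54,320),(425,326)],.036),('lipL',[(428,0),(420,598)],.036),('lipRout',[(750,0),(690,598)],.042),('lipRin',[(715,80),(670,590)],.036)):
    P=onplane(ci,f(L),z); e=P[1]-P[0]; print(nm,P.round(4)[:,:2].tolist(),np.degrees(np.arctan2(e[1],e[0])).round(2))
# ridge ends at crest z .057: near end x edges, far
rid=onplane(ci,f([(527,160),(648,160),(520,305),(637,305),(513,441),(622,441)]),.057); print(rid.round(4)[:,:2])
v=bl.mean(0)-post.mean(0); print('post->blank',np.linalg.norm(v[:2]),np.degrees(np.arctan2(v[1],v[0])))
```

```text
post [ 0.4584 -0.074   0.076 ] [18.5 18.3 18.4 19.1] -5.9 -3.2
blank [ 0.5665 -0.0846  0.064 ] [33.4 14.7 33.8 15.2] -6.0 -5.3
armtop [[0.434, -0.0566], [0.5308, -0.0659]] -5.46
armbot [[0.4307, -0.0865], [0.5284, -0.0959]] -5.48
lipL [[0.5354, -0.017], [0.5207, -0.1741]] -95.36
lipRout [[0.6109, -0.0246], [0.5964, -0.1778]] -95.4
lipRin [[0.6046, -0.0406], [0.5924, -0.1773]] -95.1
[[ 0.555  -0.0586]
 [ 0.5827 -0.0608]
 [ 0.5516 -0.0918]
 [ 0.5796 -0.0939]
 [ 0.5481 -0.1254]
 [ 0.5752 -0.1276]]
post->blank 0.10858431383525212 -5.607372540831657
```

play_rows(steps=[{"grip": 0.3,"linear": [0,0,-0.12],"spin": 0.0025},{"grip": 0.3,"linear": [0,0,-0.2],"spin": 0},{"grip": 0.3,"linear": [0,0.05,-0.2],"spin": 0},{"grip": 0.3,"linear": [0,0.1,-0.191],"spin": 0},{"grip": 0.3,"linear": [0,0.089,0],"spin": 0},{"grip": 0.3,"linear": [0.15,0,0],"spin": 0},{"grip": 0.3,"linear": [0.15,0,0],"spin": 0},{"grip": 0.3,"linear": [0,0,0],"spin": 0},{"grip": 0.3,"linear": [0,0,0],"spin": 0},{"grip": 0.3,"linear": [0,0,0],"spin": 0}])

```text
time: 6.8
tcp_pos: [0.5707, -0.0481, 0.2593]
ee_rot: [0.476, 0.523, 0.476, -0.523]
wrist_force: [-0.4, -0.5, 0.1]
width: 0.0596
```

Run:
```python
from h import *
s,p,M,g,yaw=tool(); print(s['time'],p,np.degrees(yaw),s['width'],M[:,0])
grab('wrist','w5'); grab('scene','s5',(220,160,400,300),4)
```

```text
6.8 [ 0.57066457 -0.04807006  0.25929   ] -5.30859301256357 0.05963938434494111 [-2.95416577e-05  1.23429788e-04 -9.99999992e-01]
```

View pics/w5.png

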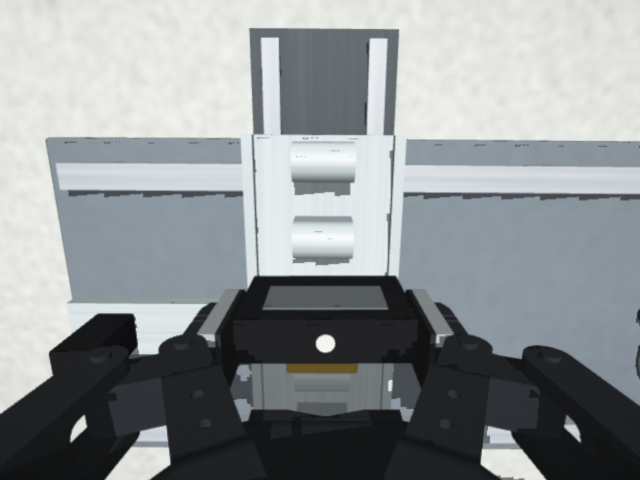

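View pics/s5.png

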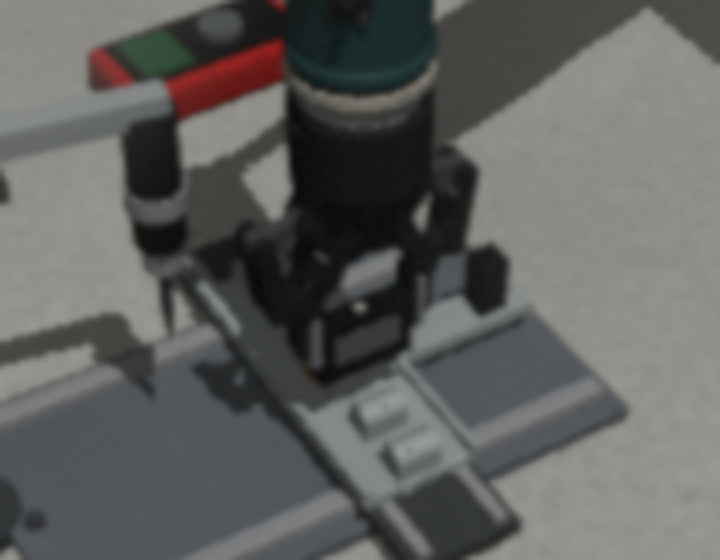

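play_rows(steps=[{"grip": 0.3,"linear": [0.05,0,0.004],"spin": 0},{"grip": 0.3,"linear": [0.05,0,0],"spin": 0},{"grip": 0.3,"linear": [0.05,0,0],"spin": 0},{"grip": 0.3,"linear": [0.04,0,0],"spin": 0},{"grip": 0.3,"linear": [0.03,0,0],"spin": 0},{"grip": 0.3,"linear": [0,0,0],"spin": 0},{"grip": 0.3,"linear": [0,0,0],"spin": 0}])

```text
time: 7.48
tcp_pos: [0.5703, -0.0496, 0.2252]
ee_rot: [-0.476, -0.523, -0.476, 0.523]
wrist_force: [-0.5, -0.3, -0.1]
width: 0.0595
```

Run:
```python
from h import *
s,p,M,g,yaw=tool(); print(s['time'],p,np.degrees(yaw),s['width'],s['wrist_force'],s['ft_torque'])
```

```text
7.4833 [ 0.57025138 -0.04957856  0.22517598] -5.390409147413074 0.059526618934449965 [-0.51149718 -0.29443942 -0.06983266] [ 0.00126246 -0.02942018  0.00198902]
```

play_rows(steps=[{"grip": 0.3,"linear": [0.007,0,0],"spin": 0},{"grip": 0.3,"linear": [0.007,0,0],"spin": 0},{"grip": 0.3,"linear": [0,0,0],"spin": 0}])

```text
time: 7.73
tcp_pos: [0.5707, -0.0496, 0.2239]
ee_rot: [0.476, 0.523, 0.476, -0.523]
wrist_force: [-0.4, -0.3, -0.7]
width: 0.0592
```

play_rows(steps=[{"grip": 0.75,"linear": [0,0,0],"spin": 0},{"grip": 0.8,"linear": [0,0,0],"spin": 0},{"grip": 0.8,"linear": [0,0,0],"spin": 0},{"grip": 0.85,"linear": [0,0,0],"spin": 0},{"grip": 0.85,"linear": [-0.15,0,0],"spin": 0},{"grip": 1,"linear": [-0.2,0,0],"spin": 0},{"grip": 1,"linear": [-0.2,0,0],"spin": 0},{"grip": 1,"linear": [0,0,0],"spin": 0},{"grip": 1,"linear": [0,0,0],"spin": 0}])

```text
time: 8.48
tcp_pos: [0.5717, -0.0497, 0.3092]
ee_rot: [0.478, 0.524, 0.474, -0.522]
wrist_force: [-0.0, -0.6, -0.1]
width: 0.0854
```

Run:
```python
from h import *
look('w6',(.5704,-.0487),z=.078)
grab('scene','s6',(200,170,520,410),2.5)
```

```text
t 8.4833 tcp [ 0.5717 -0.0497  0.3092] yaw -5.38 px [318 260] (np.int64(320), np.int64(260)) 36.333333333333336
dot [ 0.5715 -0.0489] rect [ 0.5716 -0.0483] [57.4 15. ] ang -5.54
shift units y,z [-0.0077 -0.0055] dyaw->spin 0.0004
z to tcp .183: 0.841
```

View pics/w6.png

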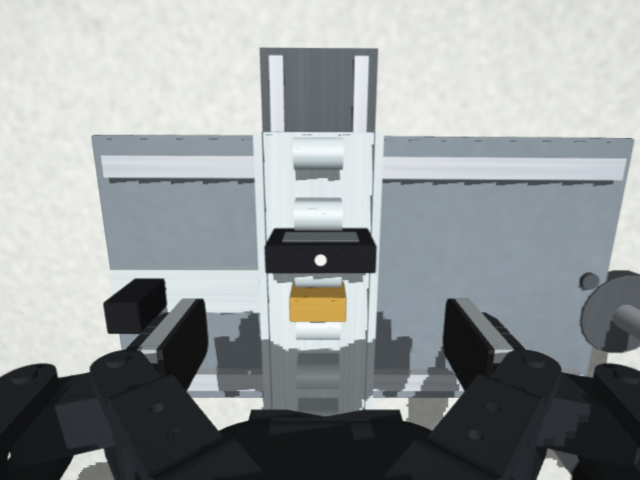

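View pics/s6.png

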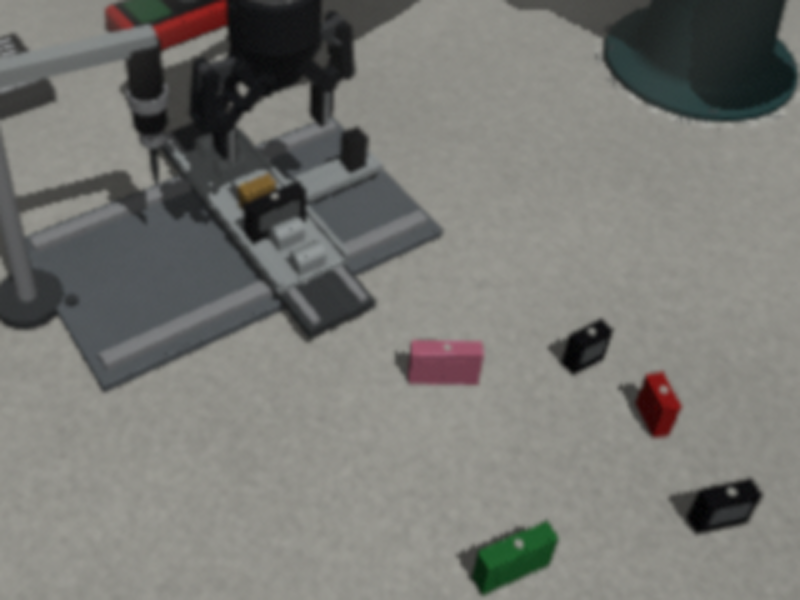

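play_rows(steps=[{"grip": 1,"linear": [0,0,0],"spin": 0.0045},{"grip": 1,"linear": [0,-0.142,-0.203],"spin": 0},{"grip": 1,"linear": [0,-0.142,-0.203],"spin": 0},{"grip": 1,"linear": [0,-0.142,-0.203],"spin": 0},{"grip": 1,"linear": [0,-0.142,-0.203],"spin": 0},{"grip": 1,"linear": [0,-0.142,-0.203],"spin": 0},{"grip": 1,"linear": [0,-0.142,-0.203],"spin": 0},{"grip": 1,"linear": [0,-0.142,-0.203],"spin": 0},{"grip": 1,"linear": [0,-0.142,-0.203],"spin": 0},{"grip": 1,"linear": [0,0,0],"spin": 0}])

```text
time: 9.42
tcp_pos: [0.4275, 0.2167, 0.3042]
ee_rot: [-0.468, -0.527, -0.471, 0.53]
wrist_force: [0.1, -0.5, 1.1]
width: 0.0854
```

play_rows(steps=[{"grip": 1,"linear": [0,0,0],"spin": 0},{"grip": 1,"linear": [0,0,0],"spin": 0}])

```text
time: 9.58
tcp_pos: [0.4305, 0.2129, 0.3049]
ee_rot: [-0.469, -0.528, -0.469, 0.53]
wrist_force: [0.6, 1.0, 0.2]
width: 0.0855
```

Run:
```python
from h import *
look('w7',(.4323,.2135))
```

```text
t 9.5833 tcp [0.4305 0.2129 0.3049] yaw -6.93 px [327 243] (np.int64(328), np.int64(244)) 25.333333333333332
dot [0.4326 0.213 ] rect [0.4326 0.2137] [33.7 14.5] ang -6.96
shift units y,z [ 0.0155 -0.0043] dyaw->spin 0.0001
z to tcp .183: 0.813
```

View pics/w7.png

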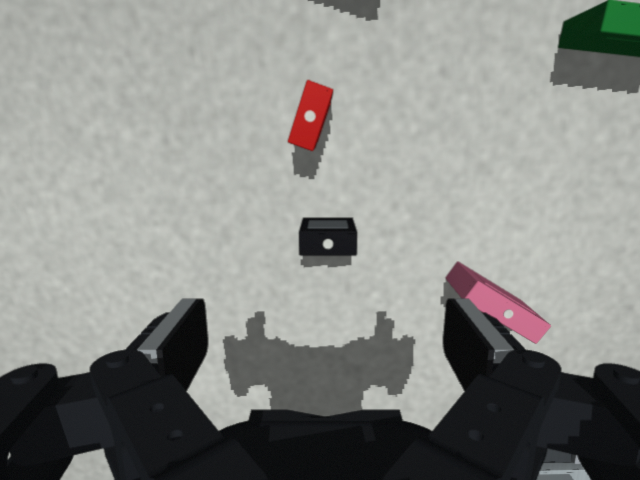

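play_rows(steps=[{"grip": 0.8,"linear": [0.2,0.015,-0.004],"spin": 0},{"grip": 0.75,"linear": [0.25,0,0],"spin": 0},{"grip": 0.7,"linear": [0.2,0,0],"spin": 0},{"grip": 0.7,"linear": [0.15,0,0],"spin": 0},{"grip": 0.7,"linear": [0,0,0],"spin": 0},{"grip": 0.7,"linear": [0,0,0],"spin": 0}])

```text
time: 10.13
tcp_pos: [0.4331, 0.2118, 0.1848]
ee_rot: [-0.467, -0.529, -0.468, 0.532]
wrist_force: [0.7, -0.3, 0.5]
width: 0.0598
```

play_rows(newtons=30, steps=[{"grip": 0.45,"linear": [0,0,0],"spin": 0},{"grip": 0.1,"linear": [0,0,0],"spin": 0},{"grip": 0.1,"linear": [0,0,0],"spin": 0},{"grip": 0.1,"linear": [0,0,0],"spin": 0},{"grip": 0.1,"linear": [0,0,0],"spin": 0},{"grip": 0.1,"linear": [0,0,0],"spin": 0}])

```text
time: 10.63
tcp_pos: [0.4347, 0.2138, 0.1883]
ee_rot: [0.469, 0.531, 0.468, -0.528]
wrist_force: [0.7, -2.7, 6.5]
width: 0.0359
```

play_rows(steps=[{"grip": 0.1,"linear": [-0.15,0,0],"spin": 0},{"grip": 0.1,"linear": [-0.25,0,0],"spin": 0},{"grip": 0.1,"linear": [-0.25,0,0],"spin": 0},{"grip": 0.1,"linear": [-0.15,0,0],"spin": -0.0044},{"grip": 0.1,"linear": [0,0.06,0.15],"spin": 0},{"grip": 0.1,"linear": [0,0.107,0.237],"spin": 0},{"grip": 0.1,"linear": [0,0.107,0.237],"spin": 0},{"grip": 0.1,"linear": [0,0.107,0.237],"spin": 0},{"grip": 0.1,"linear": [0,0.107,0.237],"spin": 0},{"grip": 0.1,"linear": [0,0.107,0.237],"spin": 0}])

```text
time: 11.47
tcp_pos: [0.5034, 0.004, 0.307]
ee_rot: [0.476, 0.523, 0.476, -0.523]
wrist_force: [0.7, -0.1, -0.9]
width: 0.0354
```

play_rows(steps=[{"grip": 0.1,"linear": [0,0.107,0.237],"spin": 0},{"grip": 0.1,"linear": [0,0.107,0.237],"spin": 0},{"grip": 0.1,"linear": [0,0.107,0.237],"spin": 0},{"grip": 0.1,"linear": [0,0.107,0.237],"spin": 0},{"grip": 0.1,"linear": [0,0.04,0.08],"spin": 0},{"grip": 0.1,"linear": [0,0,0],"spin": 0},{"grip": 0.1,"linear": [0,0,0],"spin": 0},{"grip": 0.1,"linear": [0,0,0],"spin": 0}])

```text
time: 12.13
tcp_pos: [0.5581, -0.1535, 0.306]
ee_rot: [-0.475, -0.523, -0.476, 0.523]
wrist_force: [0.4, 1.1, -0.5]
width: 0.0354
```

```bash
cat >> h.py <<'E'
def slot(ci,post):pass
def goto(xy,yawdeg,z):
    s,p,M,g,yaw=tool(); a=np.radians(yawdeg); d=np.array(xy)-p[:2]
    print('t',s['time'],'tcp',p.round(4),'yaw',np.degrees(yaw).round(2),'w',s['width'].__round__(4),'tilt',M[:2,0].round(4),'F',s['wrist_force'].round(1))
    print('spin',round(((np.degrees(yaw)-yawdeg))/360,4),'then y',((d@[np.cos(a),np.sin(a)])/.15).round(4),'z',((d@[np.sin(a),-np.cos(a)])/.15).round(4),'x',round((p[2]-z)/.15,4))
E
python3 - <<'E'
from h import *
goto((.5602,-.1562),-5.4,.26); ci=bot.camera_info('wrist'); s,p,M,g,yaw=tool()
ci,im=grab('wrist','w8'); d,_=dot(im,325,343)
P=onplane(ci,[d],p[2]-.146)[0]; print(d,((P-p)@M).round(4))
E
```

```text
t 12.1333 tcp [ 0.5581 -0.1535  0.306 ] yaw -5.4 w 0.0354 tilt [-0.0012  0.0011] F [ 0.4  1.1 -0.5]
spin 0.0 then y 0.0156 z 0.0168 x 0.3066
[325.05508475 343.53813559] [1.46e-01 9.00e-04 1.00e-04]
```

View pics/w8.png

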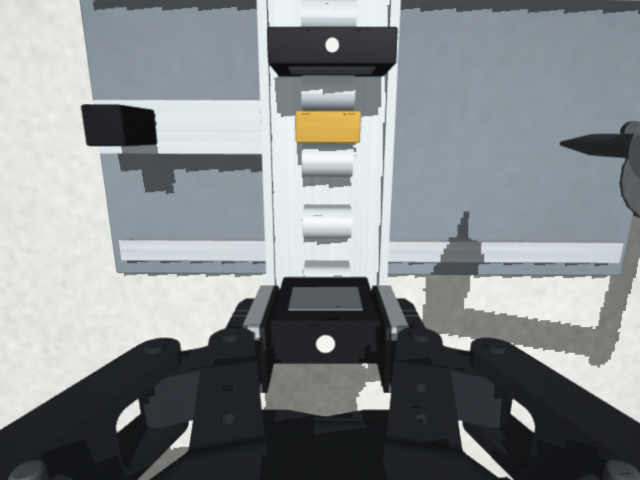

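play_rows(steps=[{"grip": 0.1,"linear": [0.1,0.011,0.017],"spin": 0},{"grip": 0.1,"linear": [0.15,0,0],"spin": 0},{"grip": 0.1,"linear": [0.05,0,0],"spin": 0},{"grip": 0.1,"linear": [0,0,0],"spin": 0},{"grip": 0.1,"linear": [0,0,0],"spin": 0}])

```text
time: 12.6
tcp_pos: [0.5596, -0.1561, 0.2609]
ee_rot: [-0.476, -0.522, -0.477, 0.523]
wrist_force: [0.5, 0.3, 0.3]
width: 0.0353
```

Run:
```python
from h import *
goto((.5600,-.1562),-5.4,.2245); grab('scene','s8',(200,150,380,290),4.4)
im=cv2.imread('pics/w8.png')
```

```text
t 12.6 tcp [ 0.5596 -0.1561  0.2609] yaw -5.34 w 0.0353 tilt [-0.0017  0.0007] F [0.5 0.3 0.3]
spin 0.0002 then y 0.0025 z 0.0002 x 0.2428
```

View pics/s8.png

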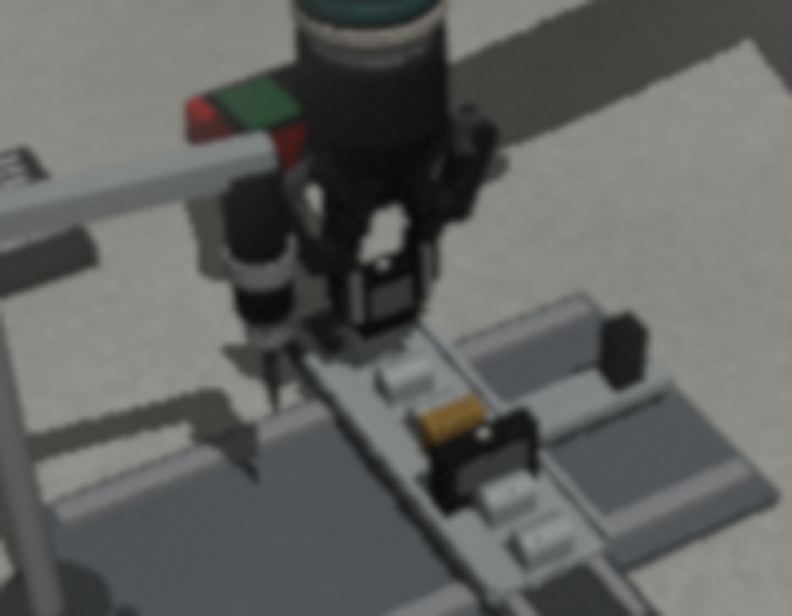

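play_rows(steps=[{"grip": 0.1,"linear": [0.05,0,0],"spin": 0},{"grip": 0.1,"linear": [0.06,0,0],"spin": 0},{"grip": 0.1,"linear": [0.06,0,0],"spin": 0},{"grip": 0.1,"linear": [0.04,0,0],"spin": 0},{"grip": 0.1,"linear": [0.03,0,0],"spin": 0},{"grip": 0.1,"linear": [0,0,0],"spin": 0},{"grip": 0.1,"linear": [0,0,0],"spin": 0}])

```text
time: 13.23
tcp_pos: [0.5601, -0.1574, 0.2249]
ee_rot: [-0.476, -0.523, -0.476, 0.523]
wrist_force: [0.6, 0.1, -0.4]
width: 0.0353
```

play_rows(steps=[{"grip": 0.5,"linear": [0.004,0,0],"spin": 0},{"grip": 0.6,"linear": [0,0,0],"spin": 0},{"grip": 0.65,"linear": [0,0,0],"spin": 0},{"grip": 0.65,"linear": [0,0,0],"spin": 0},{"grip": 0.65,"linear": [-0.15,0,0],"spin": 0},{"grip": 0.8,"linear": [-0.2,0,0],"spin": 0},{"grip": 1,"linear": [-0.2,0,0],"spin": 0},{"grip": 1,"linear": [0,0,0],"spin": 0},{"grip": 1,"linear": [0,0,0],"spin": 0}])

```text
time: 13.98
tcp_pos: [0.5612, -0.1577, 0.3101]
ee_rot: [0.478, 0.524, 0.474, -0.522]
wrist_force: [-0.5, 0.3, 0.3]
width: 0.0855
```

Run:
```python
from h import *
look('w9',(.5602,-.1562),z=.078)
goto((.4640,.3784),-23.5,.30)
```

```text
t 13.9833 tcp [ 0.5612 -0.1577  0.3101] yaw -5.42 px [319 258] (np.int64(320), np.int64(260)) 36.0
dot [ 0.5606 -0.1578] rect [ 0.5607 -0.157 ] [33.7 14.5] ang -5.57
shift units y,z [-0.0099 -0.    ] dyaw->spin 0.0004
z to tcp .183: 0.847
t 14.0333 tcp [ 0.5603 -0.1574  0.308 ] yaw -5.42 w 0.0852 tilt [ 0.0018 -0.0006] F [-0.4  0.6 -0.1]
spin 0.0502 then y -2.0128 z -3.0197 x 0.0536
```

View pics/w9.png

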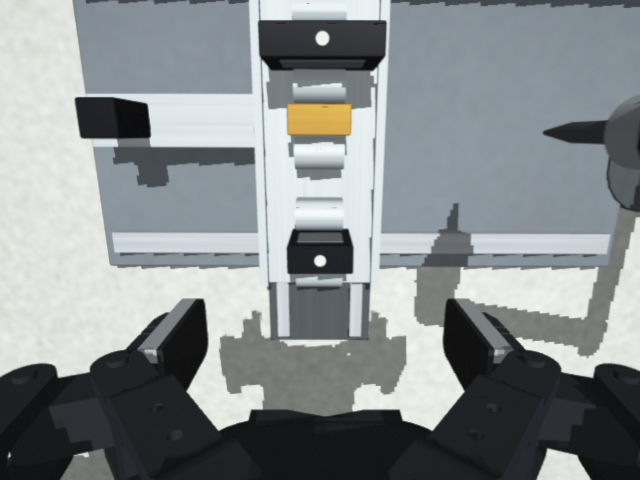

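play_rows(steps=[{"grip": 1,"linear": [0,0,0],"spin": 0.0167},{"grip": 1,"linear": [0,0,0],"spin": 0.0167},{"grip": 1,"linear": [0,0,0],"spin": 0.0168},{"grip": 1,"linear": [0,-0.12,-0.18],"spin": 0},{"grip": 1,"linear": [0,-0.15,-0.225],"spin": 0},{"grip": 1,"linear": [0,-0.15,-0.225],"spin": 0},{"grip": 1,"linear": [0,-0.15,-0.225],"spin": 0},{"grip": 1,"linear": [0,-0.15,-0.225],"spin": 0},{"grip": 1,"linear": [0,-0.15,-0.225],"spin": 0},{"grip": 1,"linear": [0,-0.15,-0.225],"spin": 0}])

```text
time: 14.87
tcp_pos: [0.5096, 0.1157, 0.3051]
ee_rot: [-0.387, -0.59, -0.388, 0.593]
wrist_force: [-0.5, 0.4, 0.2]
width: 0.0856
```

play_rows(steps=[{"grip": 1,"linear": [0,-0.15,-0.225],"spin": 0},{"grip": 1,"linear": [0,-0.15,-0.225],"spin": 0},{"grip": 1,"linear": [0,-0.15,-0.225],"spin": 0},{"grip": 1,"linear": [0,-0.15,-0.225],"spin": 0},{"grip": 1,"linear": [0,-0.15,-0.225],"spin": 0},{"grip": 1,"linear": [0,-0.15,-0.225],"spin": 0},{"grip": 1,"linear": [0,-0.09,-0.14],"spin": 0},{"grip": 1,"linear": [0,0,0],"spin": 0},{"grip": 1,"linear": [0,0,0],"spin": 0},{"grip": 1,"linear": [0,0,0],"spin": 0}])

```text
time: 15.7
tcp_pos: [0.4635, 0.3776, 0.3053]
ee_rot: [-0.388, -0.59, -0.388, 0.592]
wrist_force: [-0.3, -1.0, 0.4]
width: 0.0854
```

Run:
```python
from h import *
look('w10',(.4640,.3784))
```

```text
t 15.7 tcp [0.4635 0.3776 0.3053] yaw -23.46 px [324 242] (np.int64(325), np.int64(242)) 25.0
dot [0.4647 0.3782] rect [0.4653 0.3791] [42.  15.7] ang -23.5
shift units y,z [ 0.0068 -0.0103] dyaw->spin 0.0001
z to tcp .183: 0.816
```

View pics/w10.png

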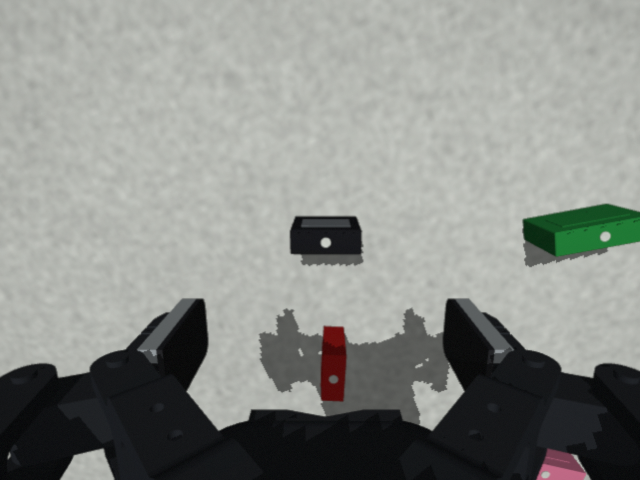

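play_rows(steps=[{"grip": 0.9,"linear": [0.2,0.008,-0.008],"spin": 0},{"grip": 0.85,"linear": [0.25,0,0],"spin": 0},{"grip": 0.8,"linear": [0.2,0,0],"spin": 0},{"grip": 0.8,"linear": [0.15,0,0],"spin": 0},{"grip": 0.8,"linear": [0,0,0],"spin": 0},{"grip": 0.8,"linear": [0,0,0],"spin": 0}])

```text
time: 16.25
tcp_pos: [0.4653, 0.377, 0.1856]
ee_rot: [-0.387, -0.59, -0.387, 0.593]
wrist_force: [0.5, 0.8, 0.2]
width: 0.0687
```

play_rows(newtons=30, steps=[{"grip": 0.5,"linear": [0,0,0],"spin": 0},{"grip": 0.2,"linear": [0,0,0],"spin": 0},{"grip": 0.2,"linear": [0,0,0],"spin": 0},{"grip": 0.2,"linear": [0,0,0],"spin": 0},{"grip": 0.2,"linear": [0,0,0],"spin": 0},{"grip": 0.2,"linear": [0,0,0],"spin": 0}])

```text
time: 16.75
tcp_pos: [0.467, 0.3797, 0.1898]
ee_rot: [0.388, 0.593, 0.388, -0.59]
wrist_force: [0.5, -1.1, 6.6]
width: 0.0434
```

Run:
```python
from h import *
goto((.5634,-.1203),-5.4,.31)
```

```text
t 16.75 tcp [0.467  0.3797 0.1898] yaw -23.47 w 0.0434 tilt [0.004  0.0023] F [ 0.5 -1.1  6.6]
spin -0.0502 then y 0.9538 z 3.258 x -0.8013
```

play_rows(steps=[{"grip": 0.2,"linear": [-0.15,0,0],"spin": 0},{"grip": 0.2,"linear": [-0.25,0,0],"spin": -0.0167},{"grip": 0.2,"linear": [-0.25,0,0],"spin": -0.0167},{"grip": 0.2,"linear": [-0.15,0,0],"spin": -0.0168},{"grip": 0.2,"linear": [0,0.04,0.14],"spin": 0},{"grip": 0.2,"linear": [0,0.07,0.24],"spin": 0},{"grip": 0.2,"linear": [0,0.07,0.24],"spin": 0},{"grip": 0.2,"linear": [0,0.07,0.24],"spin": 0},{"grip": 0.2,"linear": [0,0.07,0.24],"spin": 0},{"grip": 0.2,"linear": [0,0.07,0.24],"spin": 0}])

```text
time: 17.58
tcp_pos: [0.5048, 0.1719, 0.3079]
ee_rot: [0.476, 0.523, 0.476, -0.523]
wrist_force: [0.5, 1.0, 0.1]
width: 0.043
```

play_rows(steps=[{"grip": 0.2,"linear": [0,0.07,0.24],"spin": 0},{"grip": 0.2,"linear": [0,0.07,0.24],"spin": 0},{"grip": 0.2,"linear": [0,0.07,0.24],"spin": 0},{"grip": 0.2,"linear": [0,0.07,0.24],"spin": 0},{"grip": 0.2,"linear": [0,0.07,0.24],"spin": 0},{"grip": 0.2,"linear": [0,0.07,0.24],"spin": 0},{"grip": 0.2,"linear": [0,0.07,0.24],"spin": 0},{"grip": 0.2,"linear": [0,0.06,0.2],"spin": 0},{"grip": 0.2,"linear": [0,0,0],"spin": 0},{"grip": 0.2,"linear": [0,0,0],"spin": 0}])

```text
time: 18.42
tcp_pos: [0.5606, -0.1167, 0.3076]
ee_rot: [0.475, 0.524, 0.475, -0.524]
wrist_force: [0.7, -0.1, -1.2]
width: 0.0433
```

play_rows(steps=[{"grip": 0.2,"linear": [0,0,0],"spin": 0}])

```text
time: 18.5
tcp_pos: [0.5602, -0.1149, 0.3073]
ee_rot: [0.475, 0.523, 0.476, -0.523]
wrist_force: [-0.2, 0.8, -1.1]
width: 0.0438
```

Run:
```python
from h import *
goto((.5634,-.1203),-5.4,.26); s,p,M,g,yaw=tool()
ci,im=grab('wrist','w11'); d,_=dot(im,325,343)
P=onplane(ci,[d],p[2]-.146)[0]; print(d,((P-p)@M).round(4))
```

```text
t 18.5 tcp [ 0.5602 -0.1149  0.3073] yaw -5.46 w 0.0438 tilt [-0.0002  0.0007] F [-0.2  0.8 -1.1]
spin -0.0002 then y 0.0246 z 0.0337 x 0.315
[325.15217391 346.52173913] [0.146  0.0009 0.0011]
```

View pics/w11.png

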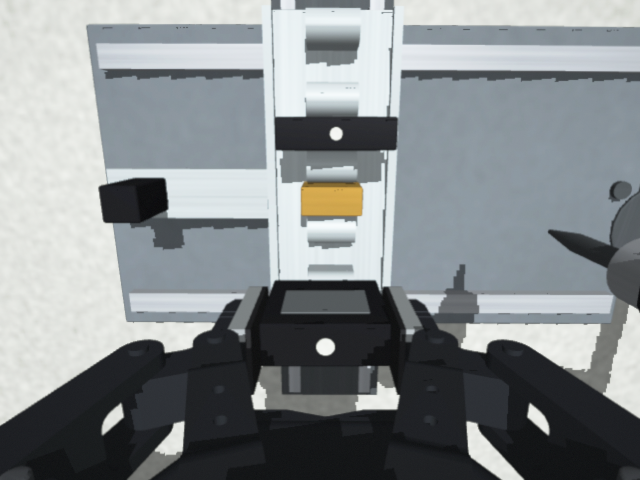

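play_rows(steps=[{"grip": 0.2,"linear": [0.1,0.019,0.027],"spin": 0},{"grip": 0.2,"linear": [0.15,0,0],"spin": 0},{"grip": 0.2,"linear": [0.05,0,0],"spin": 0},{"grip": 0.2,"linear": [0,0,0],"spin": 0},{"grip": 0.2,"linear": [0,0,0],"spin": 0}])

```text
time: 18.97
tcp_pos: [0.5625, -0.1183, 0.2618]
ee_rot: [-0.476, -0.522, -0.477, 0.523]
wrist_force: [0.7, 0.0, 0.9]
width: 0.0435
```

Run:
```python
from h import *
goto((.5630,-.1196),-5.4,.2258)
```

```text
t 18.9667 tcp [ 0.5625 -0.1183  0.2618] yaw -5.33 w 0.0435 tilt [-0.0017  0.0006] F [0.7 0.  0.9]
spin 0.0002 then y 0.0038 z 0.0083 x 0.2399
```

play_rows(steps=[{"grip": 0.2,"linear": [0.05,0.002,0.004],"spin": 0},{"grip": 0.2,"linear": [0.06,0,0],"spin": 0},{"grip": 0.2,"linear": [0.06,0,0],"spin": 0},{"grip": 0.2,"linear": [0.04,0,0],"spin": 0},{"grip": 0.2,"linear": [0.03,0,0],"spin": 0},{"grip": 0.2,"linear": [0,0,0],"spin": 0},{"grip": 0.2,"linear": [0,0,0],"spin": 0}])

```text
time: 19.55
tcp_pos: [0.5633, -0.1202, 0.226]
ee_rot: [0.476, 0.523, 0.476, -0.523]
wrist_force: [0.4, 0.5, -0.9]
width: 0.0434
```

play_rows(steps=[{"grip": 0.6,"linear": [0.004,0,0],"spin": 0},{"grip": 0.7,"linear": [0,0,0],"spin": 0},{"grip": 0.75,"linear": [0,0,0],"spin": 0},{"grip": 0.75,"linear": [0,0,0],"spin": 0},{"grip": 0.75,"linear": [-0.15,0,0],"spin": 0},{"grip": 0.9,"linear": [-0.2,0,0],"spin": 0},{"grip": 1,"linear": [-0.2,0,0],"spin": 0},{"grip": 1,"linear": [0,0,0],"spin": 0},{"grip": 1,"linear": [0,0,0],"spin": 0}])

```text
time: 20.3
tcp_pos: [0.5643, -0.1204, 0.3109]
ee_rot: [0.478, 0.524, 0.474, -0.522]
wrist_force: [-0.2, -0.7, -0.1]
width: 0.0858
```

Run:
```python
from h import *
look('w12',(.5636,-.1203),z=.078)
ci=bot.camera_info('wrist');print(proj(ci,[[.5704,-.0487,.078],[.5602,-.1562,.078],[.4584,-.074,.076],[.662,-.101,.105]]))
grab('scene','s12',(200,170,520,410),2.5); grab('top','t12',(150,180,420,320),2.9)
```

```text
t 20.3 tcp [ 0.5643 -0.1204  0.3109] yaw -5.42 px [319 260] (np.int64(320), np.int64(263)) 36.0
dot [ 0.5639 -0.1225] rect [ 0.5639 -0.1217] [41.5 14.7] ang -5.58
shift units y,z [-0.0072  0.0129] dyaw->spin 0.0004
z to tcp .183: 0.853
[[322.65802811 119.64740164]
 [323.09663756 323.33388495]
 [109.56292643 193.17516596]
 [537.88813375 219.06680845]]
```

View pics/w12.png

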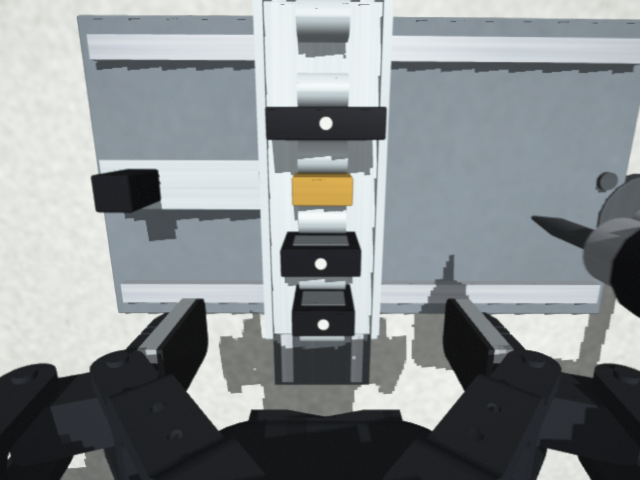

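View pics/s12.png

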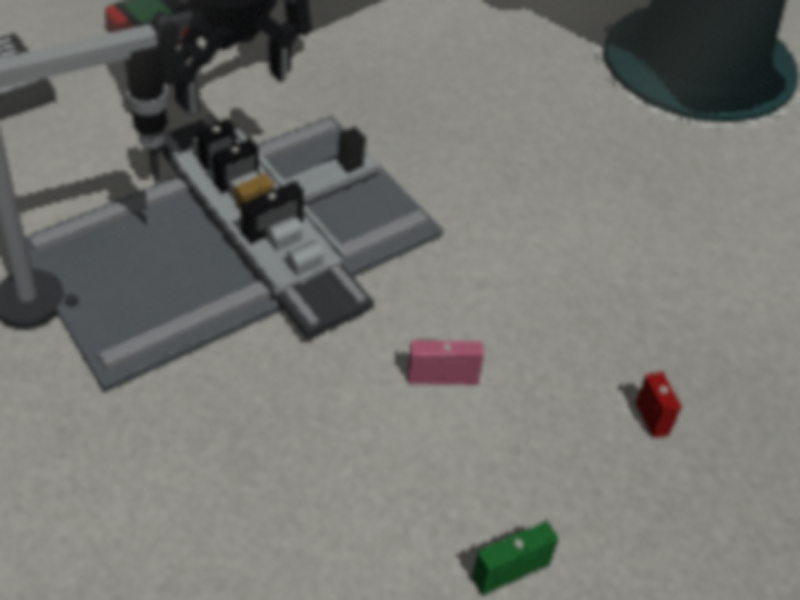

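View pics/t12.png

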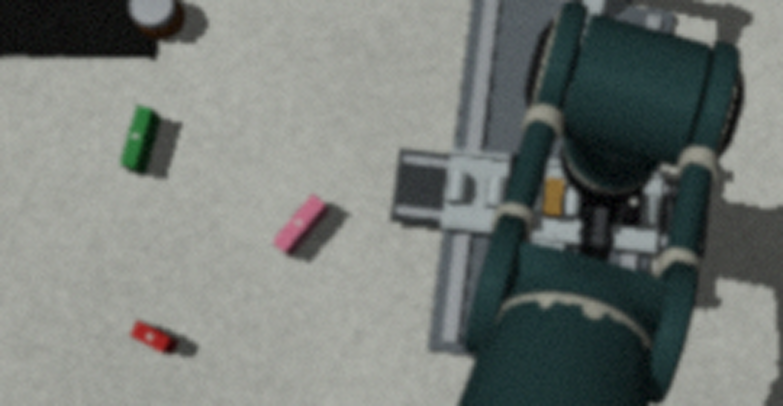

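Run:
```python
from h import *
im=cv2.imread('pics/w12.png'); ci=bot.camera_info('wrist'); s,p,M,g,yaw=tool(); print(p)
dots={}
for n,q in dict(a=(326,123),c=(320,263),d=(323,324)).items():
    d,_=dot(im,*q,15); P=onplane(ci,[d],.078)[0]; dots[n]=P; print(n,d.round(1),P.round(4))
print('tip',onplane(ci,[(531.5,217)],.105).round(4))
e=dots['a']-dots['d']; print(np.linalg.norm(e)*1000, np.degrees(np.arctan2(-e[0],e[1])))
print('post',onplane(ci,np.array([(92.5,177.5),(127,178),(128,210),(95,212)]),.076).mean(0).round(4))
cv2.imwrite('pics/w12z.png',np.hstack([cv2.resize(im[160:230,80:170],None,fx=4,fy=4,interpolation=0),cv2.resize(im[180:250,510:600],None,fx=4,fy=4,interpolation=0)]))
# front module sanity + top-view tip, scene view
```

```text
[ 0.56242601 -0.11995401  0.30670319]
a [325.5 122.7] [ 0.5698 -0.0498  0.078 ]
c [320.4 263.4] [ 0.5604 -0.1201  0.078 ]
d [322.8 324.2] [ 0.5582 -0.1551  0.078 ]
tip [[ 0.656  -0.0987  0.105 ]]
105.90206517900212 -6.241246814162716
post [ 0.4579 -0.0741  0.076 ]
```

View pics/w12z.png

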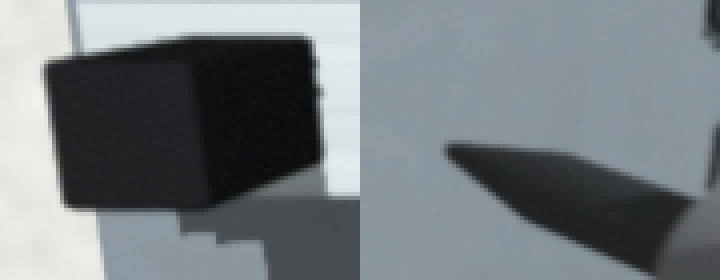

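```bash
cat > m.py <<'E'
from h import *
ci,im=grab('wrist','w13'); s,p,M,g,yaw=tool(); print(p,M[:,0])
prev=cv2.imread('pics/w12.png')
dots={}
for n,q in dict(a=(326,123),c=(320,263),d=(323,324)).items():
    d,_=dot(im,*q,18); P=onplane(ci,[d],.078)[0]; dots[n]=P; print(n,d.round(1),P.round(4))
e=dots['a']-dots['d']; print(np.linalg.norm(e)*1000, np.degrees(np.arctan2(-e[0],e[1])))
cv2.imwrite('pics/w13z.png',np.hstack([cv2.resize(im[160:230,80:170],None,fx=4,fy=4,interpolation=0),cv2.resize(im[180:250,510:600],None,fx=4,fy=4,interpolation=0)]))
E
python3 m.py
```

```text
[ 0.5623396  -0.11992063  0.30633919] [-3.04820219e-03  7.73017999e-04 -9.99995055e-01]
a [333.9 124. ] [ 0.5737 -0.0508  0.078 ]
c [327.9 267.3] [ 0.5641 -0.1226  0.078 ]
d [330.2 329.2] [ 0.562  -0.1585  0.078 ]
108.29433355386439 -6.204462280190244
```

View pics/w13z.png

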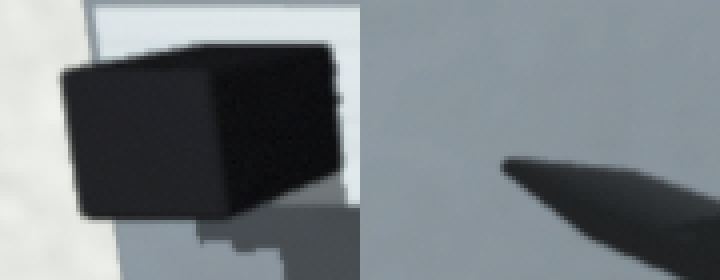

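Run:
```python
from h import *
ci=bot.camera_info('wrist'); s,p,M,g,yaw=tool(); print(p,s['joint_velocities'].round(3))
c=onplane(ci,[(95.5,177.5),(133.3,177.5),(137.5,213.8),(100.5,213.8)],.076); print('post',c.mean(0).round(4),np.linalg.norm(np.roll(c,-1,0)-c,axis=1)*1000)
print('tip',onplane(ci,[(545.5,221.5)],.105).round(4))
goto((.4585,-.0745),-5.4,.31)
```

```text
[ 0.5623396  -0.11992063  0.30633919] [-0.     0.006  0.001  0.001  0.001  0.   ]
post [ 0.4607 -0.0749  0.076 ] [19.04994296 18.50195834 19.09187947 18.52038513]
tip [[ 0.6618 -0.1011  0.105 ]]
t 20.5 tcp [ 0.5623 -0.1199  0.3063] yaw -5.42 w 0.0855 tilt [-0.003   0.0008] F [-0.6 -0.1  0.4]
spin -0.0001 then y -0.7177 z -0.2363 x -0.0244
```

play_rows(steps=[{"grip": 1,"linear": [0,-0.176,-0.059],"spin": 0},{"grip": 1,"linear": [0,-0.176,-0.059],"spin": 0},{"grip": 1,"linear": [0,-0.176,-0.059],"spin": 0},{"grip": 1,"linear": [0,-0.176,-0.059],"spin": 0},{"grip": 0.7,"linear": [0,0,0],"spin": 0},{"grip": 0.7,"linear": [0,0,0],"spin": 0},{"grip": 0.7,"linear": [0,0,0],"spin": 0},{"grip": 0.7,"linear": [0,0,0],"spin": 0}])

```text
time: 21.17
tcp_pos: [0.4622, -0.0752, 0.308]
ee_rot: [0.476, 0.523, 0.476, -0.523]
wrist_force: [1.0, -0.7, 0.2]
width: 0.0599
```

Run:
```python
from h import *
goto((.4605,-.0748),-5.4,.217)
grab('wrist','w14')
```

```text
t 21.1667 tcp [ 0.4622 -0.0752  0.308 ] yaw -5.43 w 0.0599 tilt [ 0.0004 -0.0002] F [ 1.  -0.7  0.2]
spin -0.0001 then y -0.0115 z -0.0017 x 0.6067
```

View pics/w14.png

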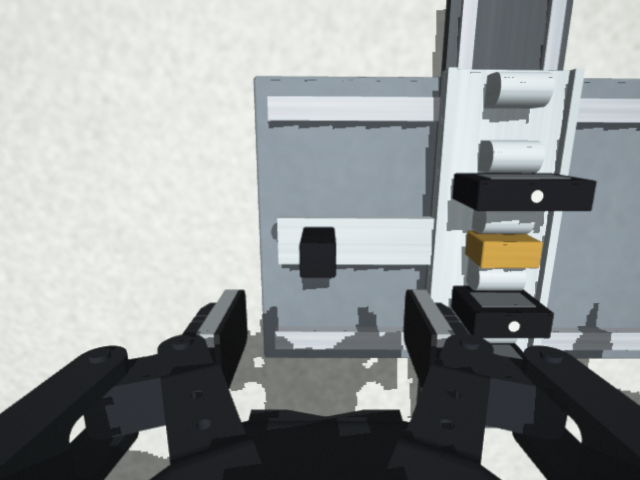

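Run:
```python
from h import *
im=cv2.imread('pics/w14.png')
o=cv2.resize(im[215:290,280:360],None,fx=6,fy=6,interpolation=0); o=np.clip(o.astype(int)*2.5,0,255).astype(np.uint8); cv2.imwrite('pics/w14z.png',o)
ci=bot.camera_info('wrist'); P=onplane(ci,[(318,263.5)],.076)[0]; print(P); s,p,M,g,y=tool(); print(((P-g)@M/.15).round(4),p)
```

```text
[ 0.45945974 -0.07661762  0.076     ]
[ 0.5157 -0.0186  0.0106] [ 0.462313   -0.07525875  0.3080616 ]
```

View pics/w14z.png

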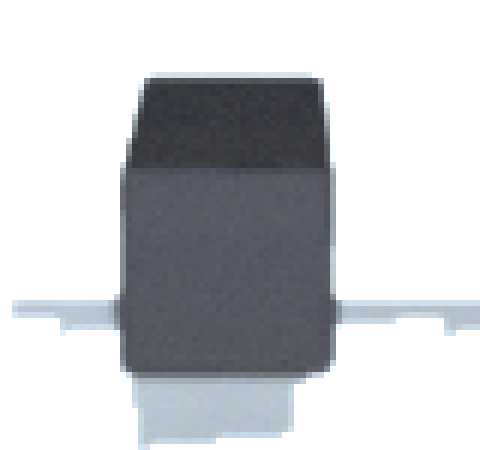

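play_rows(steps=[{"grip": 0.7,"linear": [0.1,-0.018,0],"spin": 0},{"grip": 0.7,"linear": [0.2,0,0],"spin": 0},{"grip": 0.7,"linear": [0.15,0,0],"spin": 0},{"grip": 0.7,"linear": [0.1,0,0],"spin": 0},{"grip": 0.7,"linear": [0.05,0,0],"spin": 0},{"grip": 0.7,"linear": [0,0,0],"spin": 0},{"grip": 0.7,"linear": [0,0,0],"spin": 0}])

```text
time: 21.8
tcp_pos: [0.4593, -0.0749, 0.2181]
ee_rot: [-0.476, -0.523, -0.476, 0.523]
wrist_force: [-0.1, 0.5, -0.5]
width: 0.0599
```

Run:
```python
from h import *
goto((.4597,-.075),-5.4,.217)
```

```text
t 21.8 tcp [ 0.4593 -0.0749  0.2181] yaw -5.43 w 0.0599 tilt [-0.0004  0.0001] F [-0.1  0.5 -0.5]
spin -0.0001 then y 0.0026 z 0.0004 x 0.0076
```

play_rows(newtons=45, steps=[{"grip": 0.4,"linear": [0,0,0],"spin": 0},{"grip": 0.3,"linear": [0,0,0],"spin": 0},{"grip": 0.2,"linear": [0,0,0],"spin": 0},{"grip": 0.1,"linear": [0,0,0],"spin": 0},{"grip": 0,"linear": [0,0,0],"spin": 0},{"grip": 0,"linear": [0,0,0],"spin": 0},{"grip": 0,"linear": [0,0,0],"spin": 0},{"grip": 0,"linear": [0,0,0],"spin": 0}])

```text
time: 22.47
tcp_pos: [0.4593, -0.0748, 0.2193]
ee_rot: [0.476, 0.524, 0.475, -0.523]
wrist_force: [-2.0, -0.4, 6.4]
width: 0.0194
```

Run:
```python
from h import *
goto((.4597,-.075),-5.4,.217)
ci=bot.camera_info('wrist'); grab('wrist','w15');
```

```text
t 22.4667 tcp [ 0.4593 -0.0748  0.2193] yaw -5.44 w 0.0194 tilt [ 0.0018 -0.0004] F [-2.  -0.4  6.4]
spin -0.0001 then y 0.003 z 0.0011 x 0.015
```

View pics/w15.png

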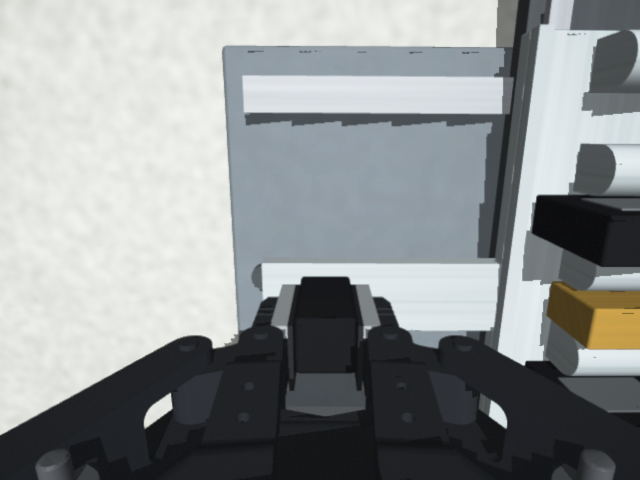

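play_rows(steps=[{"grip": 0,"linear": [0,0.03,0.014],"spin": 0},{"grip": 0,"linear": [0,0.06,0.027],"spin": 0},{"grip": 0,"linear": [0,0.08,0.036],"spin": 0},{"grip": 0,"linear": [0,0.08,0.036],"spin": 0},{"grip": 0,"linear": [0,0.08,0.036],"spin": 0},{"grip": 0,"linear": [0,0.08,0.036],"spin": 0},{"grip": 0,"linear": [0,0.08,0.036],"spin": 0},{"grip": 0,"linear": [0,0.06,0.027],"spin": 0},{"grip": 0,"linear": [0,0.04,0.019],"spin": 0},{"grip": 0,"linear": [0,0.026,0.012],"spin": 0}])

```text
time: 23.35
tcp_pos: [0.5478, -0.1253, 0.2193]
ee_rot: [0.476, 0.524, 0.475, -0.523]
wrist_force: [-1.4, 1.8, 8.1]
width: 0.0195
```

play_rows(steps=[{"grip": 0,"linear": [0,0,0],"spin": 0},{"grip": 0,"linear": [0,0,0],"spin": 0},{"grip": 0,"linear": [0,0,0],"spin": 0}])

```text
time: 23.6
tcp_pos: [0.5477, -0.1254, 0.2193]
ee_rot: [0.477, 0.524, 0.475, -0.523]
wrist_force: [1.7, -1.3, 5.0]
width: 0.0196
```

```bash
cat >> h.py <<'E'
u=np.array([np.cos(np.radians(-5.4)),np.sin(np.radians(-5.4))]); v=np.array([-u[1],u[0]])
def moved():
    s,p,M,g,yaw=tool(); d=p[:2]-np.array([.4593,-.0748]); print('t',s['time'],'moved u,v',(d@u).round(4),(d@v).round(4),'z',p[2].round(4),'F',s['wrist_force'].round(1),'w',round(s['width'],4))
E
python3 - <<'E'
from h import *
moved()
grab('scene','s16',(180,150,400,310),3.6); grab('top','t16',(290,170,400,280),5); grab('wrist','w16')
E
```

```text
t 23.6 moved u,v 0.0927 -0.0421 z 0.2193 F [ 1.7 -1.3  5. ] w 0.0196
```

View pics/s16.png

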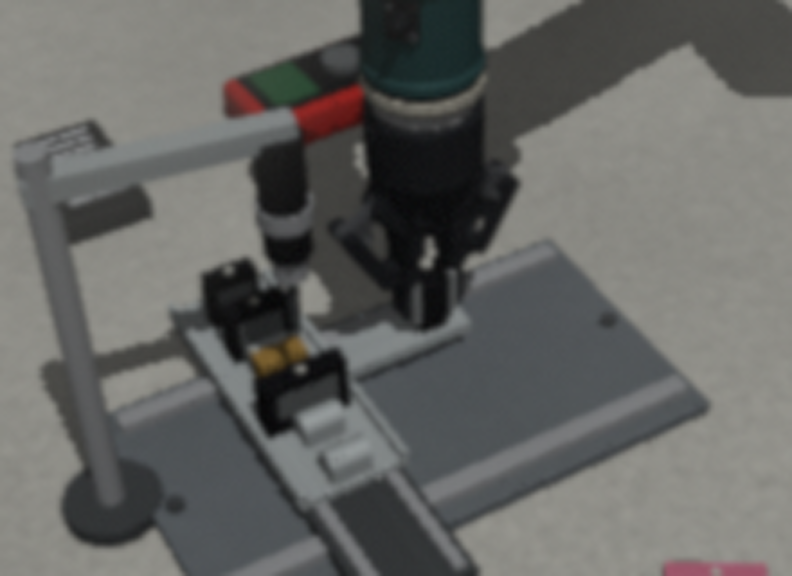

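View pics/t16.png

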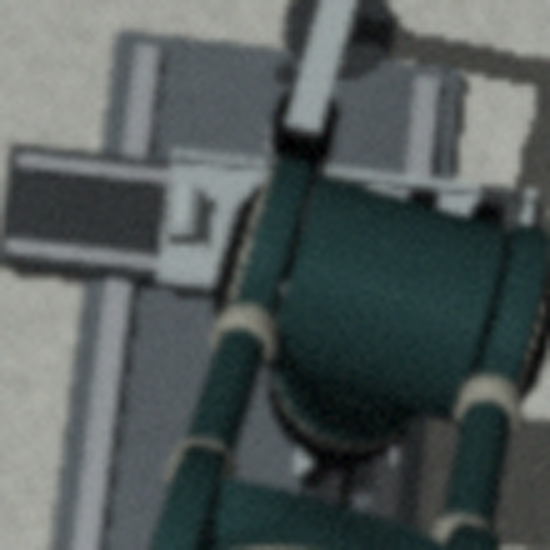

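View pics/w16.png

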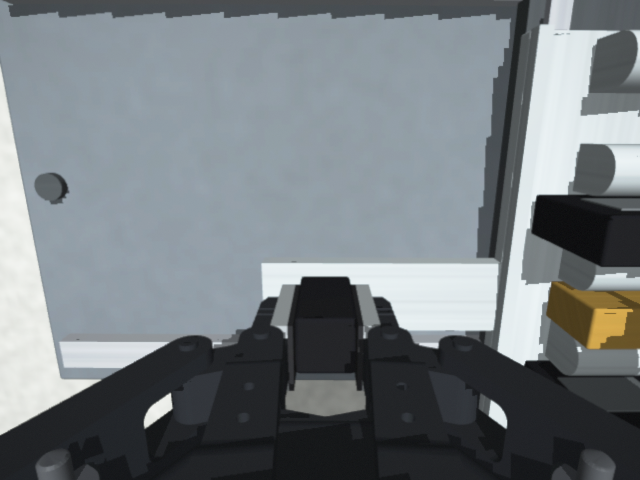

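Run:
```python
from h import *
ci,im=grab('scene')
q=proj(ci,[[.662,-.1011,.105],[.662,-.1011,.078]]); print(q.round(1), ((q-[180,150])*3.6).round())
x,y=q[1].round().astype(int); r=9; g=im.min(2)[y-r:y+r,x-r:x+r].astype(np.uint8)
k=np.unravel_index(g[3:-3,3:-3].argmax(),(12,12)); print(g[4:14,4:14])
sub=cv2.resize(im[y-40:y+30,x-40:x+40],None,fx=8,fy=8,interpolation=cv2.INTER_CUBIC); cv2.imwrite('pics/s17.png',sub)
```

```text
[[262.5 243.3]
 [263.4 252. ]] [[297. 336.]
 [300. 367.]]
[[ 23  26  35  41  41  45  59  92 118 113]
 [ 28  24  30  37  36  37  43  64  86  83]
 [ 31  22  26  32  31  30  29  38  46  44]
 [ 28  23  22  29  36  40  35  25  22  20]
 [ 28  22  23  38  63  78  68  37  15  16]
 [ 22  20  25  49  83 104  89  48  17  14]
 [ 17  15  18  37  63  78  66  35  19  17]
 [ 16  15  15  20  31  37  31  17  13  11]
 [ 14  15  14  15  17  16  14  15  18  20]
 [ 15  15  14  12  14  17  22  29  34  38]]
```

View pics/s17.png

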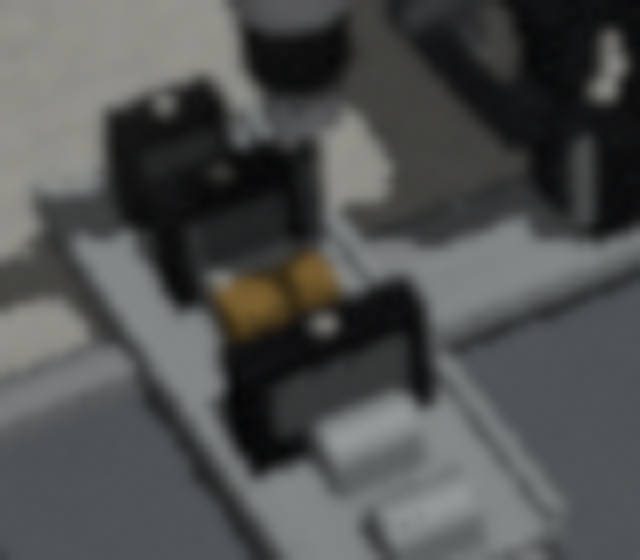

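play_rows(steps=[{"grip": 0,"linear": [0,0,0],"spin": 0},{"grip": 0,"linear": [0,0,0],"spin": 0},{"grip": 0,"linear": [0,0,0],"spin": 0},{"grip": 0,"linear": [0,0,0],"spin": 0},{"grip": 0,"linear": [0,0,0],"spin": 0},{"grip": 0,"linear": [0,0,0],"spin": 0},{"grip": 0,"linear": [0,0,0],"spin": 0},{"grip": 0,"linear": [0,0,0],"spin": 0},{"grip": 0,"linear": [0,0,0],"spin": 0},{"grip": 0,"linear": [0,0,0],"spin": 0}])

```text
time: 24.63
tcp_pos: [0.5475, -0.1254, 0.2193]
ee_rot: [0.477, 0.524, 0.475, -0.523]
wrist_force: [0.7, -1.9, 4.9]
width: 0.0197
```

play_rows(steps=[{"grip": 0,"linear": [0,0,0],"spin": 0},{"grip": 0,"linear": [0,0,0],"spin": 0},{"grip": 0,"linear": [0,0,0],"spin": 0},{"grip": 0,"linear": [0,0,0],"spin": 0},{"grip": 0,"linear": [0,0,0],"spin": 0},{"grip": 0,"linear": [0,0,0],"spin": 0},{"grip": 0,"linear": [0,0,0],"spin": 0},{"grip": 0,"linear": [0,0,0],"spin": 0},{"grip": 0,"linear": [0,0,0],"spin": 0},{"grip": 0,"linear": [0,0,0],"spin": 0}])

```text
time: 25.47
tcp_pos: [0.5475, -0.1254, 0.2193]
ee_rot: [0.477, 0.524, 0.475, -0.523]
wrist_force: [1.7, -1.8, 6.3]
width: 0.0193
```

play_rows(steps=[{"grip": 0,"linear": [0,0,0],"spin": 0},{"grip": 0,"linear": [0,0,0],"spin": 0},{"grip": 0,"linear": [0,0,0],"spin": 0},{"grip": 0,"linear": [0,0,0],"spin": 0},{"grip": 0,"linear": [0,0,0],"spin": 0},{"grip": 0,"linear": [0,0,0],"spin": 0},{"grip": 0,"linear": [0,0,0],"spin": 0},{"grip": 0,"linear": [0,0,0],"spin": 0},{"grip": 0,"linear": [0,0,0],"spin": 0},{"grip": 0,"linear": [0,0,0],"spin": 0}])

```text
time: 26.3
tcp_pos: [0.5475, -0.1254, 0.2193]
ee_rot: [0.477, 0.524, 0.475, -0.523]
wrist_force: [2.6, -1.5, 5.5]
width: 0.0192
```

Run:
```python
from h import *
moved()
```

```text
t 26.3 moved u,v 0.0926 -0.0421 z 0.2193 F [ 2.6 -1.5  5.5] w 0.0192
```

play_rows(steps=[{"grip": 0,"linear": [0,0.002,-0.03],"spin": 0},{"grip": 0,"linear": [0,0.002,-0.05],"spin": 0},{"grip": 0,"linear": [0,0.002,-0.06],"spin": 0},{"grip": 0,"linear": [0,0.002,-0.06],"spin": 0},{"grip": 0,"linear": [0,0.002,-0.06],"spin": 0},{"grip": 0,"linear": [0,0.002,-0.06],"spin": 0},{"grip": 0,"linear": [0,0.002,-0.06],"spin": 0},{"grip": 0,"linear": [0,0.002,-0.05],"spin": 0},{"grip": 0,"linear": [0,0.001,-0.035],"spin": 0},{"grip": 0,"linear": [0,0,-0.02],"spin": 0}])

```text
time: 27.13
tcp_pos: [0.5564, -0.0525, 0.2193]
ee_rot: [0.476, 0.523, 0.475, -0.523]
wrist_force: [-1.6, -0.5, 8.4]
width: 0.0193
```

play_rows(steps=[{"grip": 0,"linear": [0,0,0],"spin": 0},{"grip": 0,"linear": [0,0,0],"spin": 0},{"grip": 0,"linear": [0,0,0],"spin": 0}])

```text
time: 27.38
tcp_pos: [0.5564, -0.0525, 0.2193]
ee_rot: [0.476, 0.524, 0.476, -0.523]
wrist_force: [-0.4, 1.3, 7.2]
width: 0.0194
```

```bash
cat > chk.py <<'E'
from h import *
import sys
moved(); ci,im=grab('scene'); x,y=263,252
g=im.min(2)[y-10:y+11,x-10:x+11].astype(np.uint8); th=cv2.morphologyEx(g,cv2.MORPH_TOPHAT,np.ones((7,7),np.uint8)).astype(float)
print(g[3:18,3:18]); cv2.imwrite(f'pics/{sys.argv[1]}.png',cv2.resize(im[y-40:y+30,x-40:x+40],None,fx=8,fy=8,interpolation=cv2.INTER_CUBIC))
E
python3 chk.py s18
```

```text
t 27.3833 moved u,v 0.0946 0.0314 z 0.2193 F [-0.4  1.3  7.2] w 0.0194
[[ 23  15  10   7  12  19  17  25  53  83  95 103 122 129 122]
 [ 14  12  10  17  27  35  32  32  54  88 104  98 110 122 116]
 [ 18  20  22  26  36  46  44  38  53  91 113 103  91  95  90]
 [ 37  38  39  35  41  52  50  40  46  79 100  87  68  58  52]
 [ 51  50  47  39  43  51  50  41  33  51  63  53  40  30  25]
 [ 55  54  48  39  39  45  46  48  39  31  29  24  18  17  17]
 [ 54  51  46  35  31  39  59  81  77  54  28  16  14  17  16]
 [ 47  39  35  24  21  36  75 108 104  74  36  18  16  16  15]
 [ 31  27  21  19  16  30  58  84  83  56  28  17  15  14  14]
 [ 21  18  17  17  16  19  32  44  44  29  17  15  14  17  19]
 [ 15  16  16  17  15  16  17  20  19  17  17  18  26  32  37]
 [ 15  17  16  17  15  15  14  14  14  22  30  37  43  48  49]
 [ 13  16  17  14  13  16  20  22  30  39  47  50  52  55  53]
 [  8  12  14  16  23  30  34  39  45  50  54  54  55  55  54]
 [ 11  11  12  22  37  46  46  49  54  55  54  55  54  55  56]]
```

View pics/s18.png

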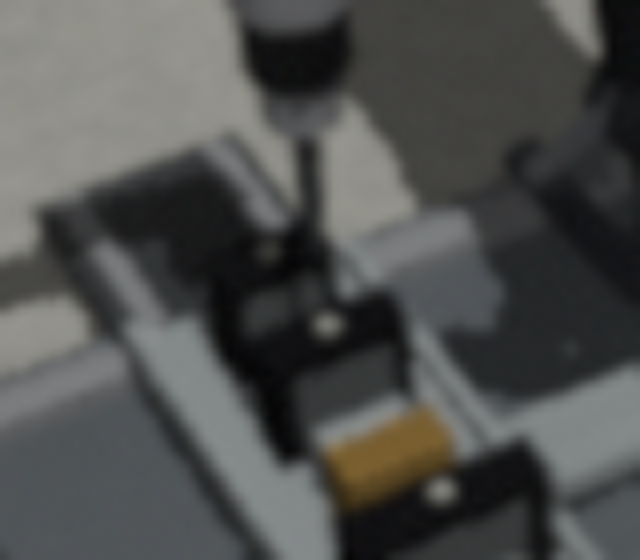

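play_rows(steps=[{"grip": 0,"linear": [0,0,0],"spin": 0},{"grip": 0,"linear": [0,0,0],"spin": 0},{"grip": 0,"linear": [0,0,0],"spin": 0},{"grip": 0,"linear": [0,0,0],"spin": 0},{"grip": 0,"linear": [0,0,0],"spin": 0},{"grip": 0,"linear": [0,0,0],"spin": 0},{"grip": 0,"linear": [0,0,0],"spin": 0},{"grip": 0,"linear": [0,0,0],"spin": 0},{"grip": 0,"linear": [0,0,0],"spin": 0},{"grip": 0,"linear": [0,0,0],"spin": 0}])

```text
time: 28.27
tcp_pos: [0.5564, -0.0526, 0.2193]
ee_rot: [0.476, 0.524, 0.476, -0.523]
wrist_force: [-0.8, 1.6, 7.7]
width: 0.0194
```

play_rows(steps=[{"grip": 0,"linear": [0,0,0],"spin": 0},{"grip": 0,"linear": [0,0,0],"spin": 0},{"grip": 0,"linear": [0,0,0],"spin": 0},{"grip": 0,"linear": [0,0,0],"spin": 0},{"grip": 0,"linear": [0,0,0],"spin": 0},{"grip": 0,"linear": [0,0,0],"spin": 0},{"grip": 0,"linear": [0,0,0],"spin": 0},{"grip": 0,"linear": [0,0,0],"spin": 0},{"grip": 0,"linear": [0,0,0],"spin": 0},{"grip": 0,"linear": [0,0,0],"spin": 0}])

```text
time: 29.1
tcp_pos: [0.5564, -0.0526, 0.2193]
ee_rot: [0.476, 0.524, 0.476, -0.523]
wrist_force: [-0.7, 2.8, 8.4]
width: 0.0193
```

play_rows(steps=[{"grip": 0,"linear": [0,0,0],"spin": 0},{"grip": 0,"linear": [0,0,0],"spin": 0},{"grip": 0,"linear": [0,0,0],"spin": 0},{"grip": 0,"linear": [0,0,0],"spin": 0},{"grip": 0,"linear": [0,0,0],"spin": 0},{"grip": 0,"linear": [0,0,0],"spin": 0},{"grip": 0,"linear": [0,0,0],"spin": 0},{"grip": 0,"linear": [0,0,0],"spin": 0},{"grip": 0,"linear": [0,0,0],"spin": 0},{"grip": 0,"linear": [0,0,0],"spin": 0}])

```text
time: 29.93
tcp_pos: [0.5564, -0.0526, 0.2193]
ee_rot: [0.476, 0.524, 0.476, -0.523]
wrist_force: [-2.4, 1.8, 8.5]
width: 0.0197
```

play_rows(steps=[{"grip": 0,"linear": [0,-0.002,-0.03],"spin": 0},{"grip": 0,"linear": [0,-0.002,-0.045],"spin": 0},{"grip": 0,"linear": [0,0,-0.05],"spin": 0},{"grip": 0,"linear": [0,0,-0.05],"spin": 0},{"grip": 0,"linear": [0,0,-0.04],"spin": 0},{"grip": 0,"linear": [0,0,-0.021],"spin": 0},{"grip": 0,"linear": [0,0,0],"spin": 0},{"grip": 0,"linear": [0,0,0],"spin": 0},{"grip": 0,"linear": [0,0,0],"spin": 0}])

```text
time: 30.68
tcp_pos: [0.5597, -0.0172, 0.2193]
ee_rot: [0.476, 0.524, 0.475, -0.522]
wrist_force: [1.4, 1.0, 5.6]
width: 0.0194
```

```bash
python3 chk.py s19
```

```text
t 30.6833 moved u,v 0.0945 0.0668 z 0.2193 F [1.4 1.  5.6] w 0.0194
[[ 24  32  56  89 113 119 108  85  78  97 116 123 124 121 118]
 [ 23  24  39  69  99 116 116 104  87  86 102 116 117 110 104]
 [ 22  25  30  50  78 102 116 117 104  87  82  92  95  93  93]
 [ 24  24  33  46  60  81 105 115 109  90  65  57  63  72  81]
 [ 22  23  34  45  51  63  85  97  87  70  42  30  33  49  67]
 [ 23  23  29  39  45  48  59  68  56  42  23  17  19  29  50]
 [ 22  23  24  29  35  46  66  79  66  37  17  15  16  20  36]
 [ 21  20  23  22  28  55  90 109  95  51  19  16  16  18  24]
 [ 19  18  18  18  23  43  72  89  77  43  17  14  14  13  19]
 [ 18  14  16  18  17  25  39  48  41  24  12  12  15  16  24]
 [ 14  15  14  16  14  16  20  22  19  14  15  21  29  32  33]
 [ 16  16  16  15  16  14  14  18  17  22  30  38  46  45  39]
 [ 15  13  13  14  14  18  23  29  35  40  46  51  54  50  40]
 [ 16  11  11  14  19  29  40  47  46  51  54  55  55  51  41]
 [ 18   9  10  18  30  45  51  53  53  55  56  54  52  49  41]]
```

View pics/s19.png

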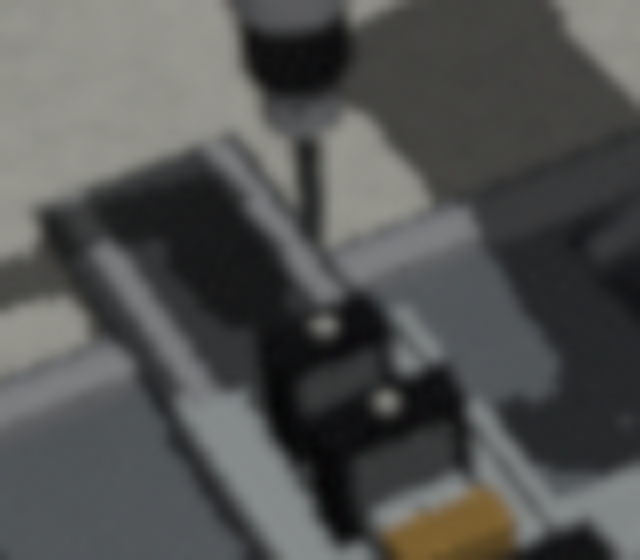

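Dot d reads (263,252), which is the expected pixel, so it is under the tip. Holding there.

play_rows(steps=[{"grip": 0,"linear": [0,0,0],"spin": 0},{"grip": 0,"linear": [0,0,0],"spin": 0},{"grip": 0,"linear": [0,0,0],"spin": 0},{"grip": 0,"linear": [0,0,0],"spin": 0},{"grip": 0,"linear": [0,0,0],"spin": 0},{"grip": 0,"linear": [0,0,0],"spin": 0},{"grip": 0,"linear": [0,0,0],"spin": 0},{"grip": 0,"linear": [0,0,0],"spin": 0},{"grip": 0,"linear": [0,0,0],"spin": 0},{"grip": 0,"linear": [0,0,0],"spin": 0}])

```text
time: 31.57
tcp_pos: [0.5597, -0.0173, 0.2193]
ee_rot: [0.476, 0.524, 0.475, -0.522]
wrist_force: [0.7, 0.4, 6.4]
width: 0.019
```

play_rows(steps=[{"grip": 0,"linear": [0,0,0],"spin": 0},{"grip": 0,"linear": [0,0,0],"spin": 0},{"grip": 0,"linear": [0,0,0],"spin": 0},{"grip": 0,"linear": [0,0,0],"spin": 0},{"grip": 0,"linear": [0,0,0],"spin": 0},{"grip": 0,"linear": [0,0,0],"spin": 0},{"grip": 0,"linear": [0,0,0],"spin": 0},{"grip": 0,"linear": [0,0,0],"spin": 0},{"grip": 0,"linear": [0,0,0],"spin": 0},{"grip": 0,"linear": [0,0,0],"spin": 0}])

```text
time: 32.4
tcp_pos: [0.5597, -0.0173, 0.2193]
ee_rot: [0.476, 0.524, 0.475, -0.522]
wrist_force: [1.6, 1.8, 5.4]
width: 0.0192
```

play_rows(steps=[{"grip": 0,"linear": [0,0,0],"spin": 0},{"grip": 0,"linear": [0,0,0],"spin": 0},{"grip": 0,"linear": [0,0,0],"spin": 0},{"grip": 0,"linear": [0,0,0],"spin": 0},{"grip": 0,"linear": [0,0,0],"spin": 0},{"grip": 0,"linear": [0,0,0],"spin": 0},{"grip": 0,"linear": [0,0,0],"spin": 0},{"grip": 0,"linear": [0,0,0],"spin": 0},{"grip": 0,"linear": [0,0,0],"spin": 0},{"grip": 0,"linear": [0,0,0],"spin": 0}])

```text
time: 33.23
tcp_pos: [0.5596, -0.0173, 0.2193]
ee_rot: [0.476, 0.524, 0.475, -0.522]
wrist_force: [1.1, 1.5, 6.5]
width: 0.0191
```

play_rows(steps=[{"grip": 0,"linear": [0,-0.03,0],"spin": 0},{"grip": 0,"linear": [0,-0.06,0],"spin": 0},{"grip": 0,"linear": [0,-0.08,0],"spin": 0},{"grip": 0,"linear": [0,-0.08,0],"spin": 0},{"grip": 0,"linear": [0,-0.08,0],"spin": 0},{"grip": 0,"linear": [0,-0.08,0],"spin": 0},{"grip": 0,"linear": [0,-0.08,0],"spin": 0},{"grip": 0,"linear": [0,-0.06,0],"spin": 0},{"grip": 0,"linear": [0,-0.045,0],"spin": 0},{"grip": 0,"linear": [0,-0.02,0],"spin": 0}])

```text
time: 34.07
tcp_pos: [0.4665, -0.0086, 0.2193]
ee_rot: [0.476, 0.524, 0.475, -0.522]
wrist_force: [1.8, 1.3, 6.6]
width: 0.0194
```

play_rows(steps=[{"grip": 0,"linear": [0,-0.01,0],"spin": 0},{"grip": 0,"linear": [0,-0.007,0],"spin": 0},{"grip": 0,"linear": [0,-0.005,0],"spin": 0},{"grip": 0,"linear": [0,0,0],"spin": 0},{"grip": 0,"linear": [0,0,0],"spin": 0}])

```text
time: 34.48
tcp_pos: [0.4638, -0.0084, 0.2192]
ee_rot: [0.476, 0.524, 0.475, -0.523]
wrist_force: [0.5, 0.7, 9.7]
width: 0.0194
```

Run:
```python
from h import *
moved(); grab('wrist','w20')
```

```text
t 34.4833 moved u,v -0.0018 0.0666 z 0.2192 F [0.5 0.7 9.7] w 0.0194
```

View pics/w20.png

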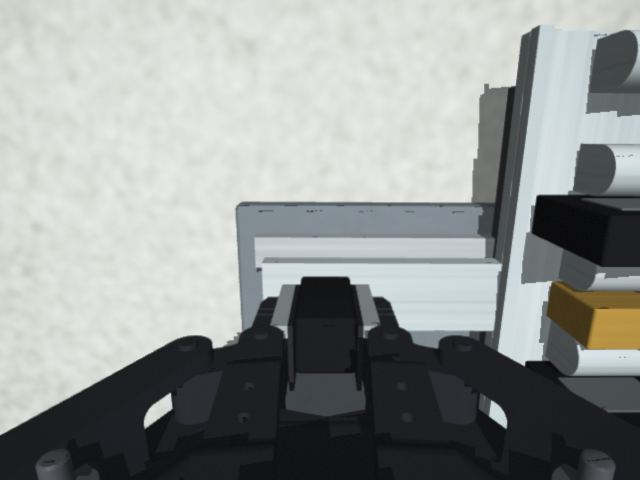

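play_rows(steps=[{"grip": 0,"linear": [0,-0.007,0],"spin": 0},{"grip": 0,"linear": [0,-0.007,0],"spin": 0},{"grip": 0,"linear": [0,0,0],"spin": 0}])

```text
time: 34.78
tcp_pos: [0.4621, -0.0082, 0.2193]
ee_rot: [0.477, 0.524, 0.475, -0.522]
wrist_force: [3.3, 0.6, 7.3]
width: 0.0195
```

play_rows(steps=[{"grip": 0,"linear": [0,-0.007,0],"spin": 0},{"grip": 0,"linear": [0,-0.007,0],"spin": 0},{"grip": 0,"linear": [0,0,0],"spin": 0}])

```text
time: 35.03
tcp_pos: [0.4614, -0.0082, 0.2193]
ee_rot: [0.478, 0.525, 0.474, -0.521]
wrist_force: [10.5, 0.5, -0.2]
width: 0.0194
```

play_rows(steps=[{"grip": 0.1,"linear": [0,0.01,0],"spin": 0},{"grip": 0.5,"linear": [0,0,0],"spin": 0},{"grip": 0.6,"linear": [0,0,0],"spin": 0},{"grip": 0.7,"linear": [0,0,0],"spin": 0},{"grip": 0.7,"linear": [0,0,0],"spin": 0},{"grip": 0.7,"linear": [-0.1,0,0],"spin": 0},{"grip": 0.8,"linear": [-0.2,0,0],"spin": 0},{"grip": 1,"linear": [-0.2,0,0],"spin": 0},{"grip": 1,"linear": [-0.15,0,0],"spin": 0},{"grip": 1,"linear": [0,0,0],"spin": 0}])

```text
time: 35.87
tcp_pos: [0.4629, -0.0084, 0.3205]
ee_rot: [0.478, 0.525, 0.474, -0.521]
wrist_force: [0.8, -0.1, 0.3]
width: 0.0854
```

play_rows(steps=[{"grip": 1,"linear": [-0.15,0,0],"spin": 0},{"grip": 1,"linear": [0,0,0.15],"spin": 0},{"grip": 1,"linear": [0,0,0.15],"spin": 0},{"grip": 1,"linear": [0,0,0.15],"spin": 0},{"grip": 1,"linear": [0,0,0],"spin": 0},{"grip": 1,"linear": [0,0,0],"spin": 0},{"grip": 1,"linear": [0,0,0],"spin": 0}])

```text
time: 36.45
tcp_pos: [0.4542, -0.0752, 0.3371]
ee_rot: [-0.475, -0.523, -0.476, 0.523]
wrist_force: [0.3, 0.1, 0.3]
width: 0.0854
```

Run:
```python
from h import *
moved(); ci,im=grab('wrist','w21'); grab('scene','s21',(180,160,500,400),2.5); grab('top','t21')
```

```text
t 36.45 moved u,v -0.005 -0.0009 z 0.3371 F [0.3 0.1 0.3] w 0.0854
```

View pics/w21.png

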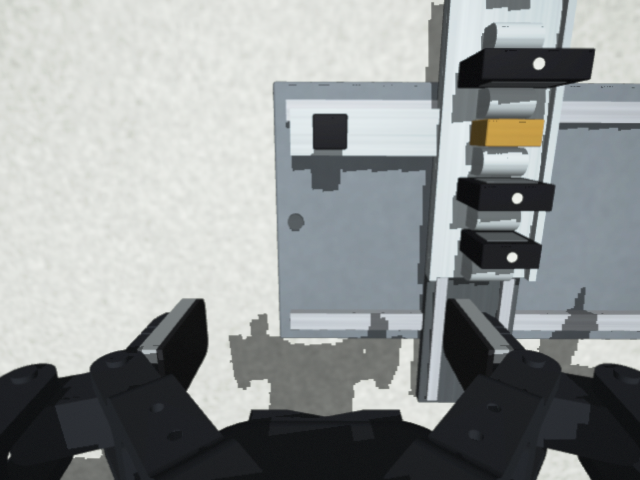

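View pics/s21.png

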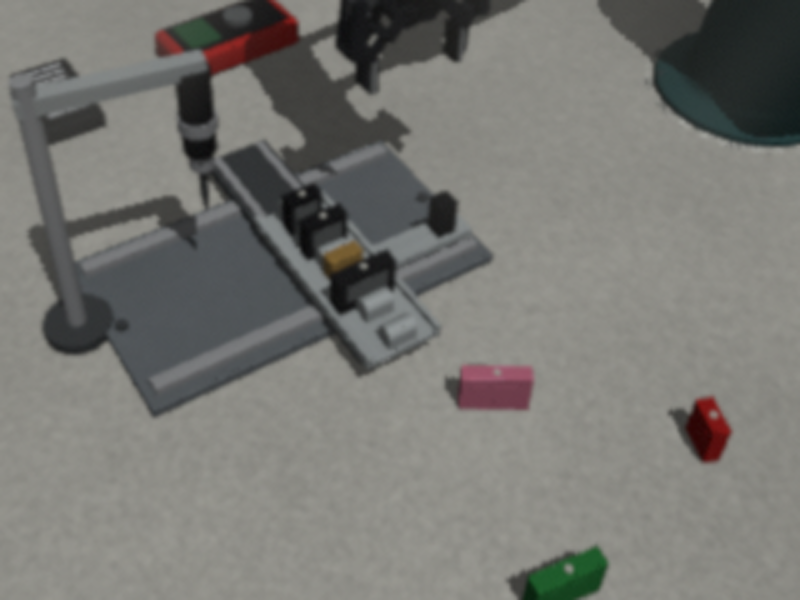

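Run:
```python
from h import *
s,p,M,g,yaw=tool(); ci,im=grab('wrist','w22'); 
gr=im.max(2); m=(gr[95:165,300:360]<60).astype(np.uint8); yy,xx=np.nonzero(m); pc=np.array([(xx.min()+xx.max())/2+300,(yy.min()+yy.max())/2+95])
post=onplane(ci,[pc],.076)[0,:2]; print('post',pc,post.round(4),'joint vel',abs(s['joint_velocities']).max())
for n,q,o in (('a',(539,63),.036),('c',(517,198),-.036),('d',(512,257),-.072)):
    d,_=dot(im,*q,15); P=onplane(ci,[d],.078)[0,:2]; e=P-(post+.110*u+o*v); print(n,d.round(1),'err along,across mm',(e@u*1000).round(1),(e@v*1000).round(1))
P=onplane(ci,[(508.5,132)],.064)[0,:2]; e=P-post-.11*u; print('blank',(e@u*1000).round(1),(e@v*1000).round(1))
d=post-np.array([.4598,-.0749]); print('post moved u,v',(d@u).round(4),(d@v).round(4))
```

```text
post [329. 132.] [ 0.4638 -0.0089] joint vel 0.003878076694426344
a [537.4  64.5] err along,across mm 1.6 -1.0
c [515.4 198.6] err along,across mm -1.3 -1.4
d [510.  257.6] err along,across mm -0.1 -1.3
blank -3.5 0.2
post moved u,v -0.0022 0.0661
```

Everything is within tolerance: modules are 2 mm or less from their slot centres, the blank is in slot 2, and the carriage is at the front stop.

```bash
python3 -c "
from station import bot
print(bot.hand_in())"
```

```text
the job is handed in; nothing more can be done
None
```

I put the three black modules on the bench into free carriage slots, showed each one under the pointer, and handed the job in at about 36.5 s of the 210 s. The hand-in reports no verdict.

**Modules:** Gripper widths of 59, 43 and 35 mm identify them as the 60, 44 and 36 mm modules. I saw no 52 mm module. The 60 mm one went into slot 3, the 44 mm one into slot 1 and the 36 mm one into slot 0. The brass blank stayed in slot 2.

**Pointing:** I slid the carriage by its post and held the 60, 44 and 36 mm modules under the pointer in that order, about 2.5 s or more each. Each white dot was within about 1 px (roughly 2 mm) of where the scene camera should see it. Two separate measurements of the pointer tip agreed within 1 mm.

**Last checks:**
- **Front stop:** the carriage was pulled back until the push force rose to about 10 N, then released. The post stands where it started along the long slide, within about 2 mm.
- **Seating:** the module centres are within about 2 mm of their slot centres, and all stand upright.
- **Blank:** it reads about 3.5 mm off its slot centre, and the limit is 12 mm.
- **Other objects:** the arm went nowhere near the meter, bit case, jar or look-alikes, but I did not measure them again at the end.
- **Robot:** it is clear of everything, with the gripper open.

**Disagreement:** one set of wrist-camera readings was a few millimetres off because the arm had not settled when the picture was taken. I took it again at rest and used those values.

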